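# Lock the baguette slicer's end stop with a ratchet wrench

### The arm

A 6-joint arm with a two-finger parallel gripper is mounted at the origin on the work surface. World frame = base frame: x ahead of the robot, y to its left, z up, the work surface at z = 0. Lengths are in m, angles in rad, forces in N, time in s.
With the tool pointing down it reaches from about 0.35 to 0.975 m from the base axis. Payload 4.9 kg.
Tool frame: the origin (TCP) lies on the centre line of the jaws, within the pads' length; the fingertips stand manip.tcp_to_tips ahead of it and the grasp point (between the pads) is the TCP (manip.tcp_to_tips is the distance from the TCP to the fingertips, in m); y points along the fingers, z is the direction in which the jaws open and shut, and the axes are right-handed (so a half turn about y gives the same grasp; the last joint's range is limited). The gripper opens to 85 mm and grips with 20 to 120 N. Pads are 22 mm wide; open, the fingers measure 114 mm over their backs; the gripper's body (76 mm by 85 mm) begins 54 mm behind the grasp point. The pads swing forward as they close: fully open they stand 13 mm farther back than shut.
Start: joints at [-1.383, 0.053, 1.613, -0, 1.476, -0.119], TCP at [0.189, -0.596, 0.25] pointing down, gripper open.
Joint ranges: [-3.01, 3.01], [-1.01, 2.22], [0.06, 2.58], [-1.02, 4.17], [0.09, 2.62], [-3.14, 3.14]. Speed limits (rad/s): [2.57, 2.57, 3.14, 3.14, 3.14, 3.14].

### API

Orientations are given as a unit quaternion [w, x, y, z].
In Python, from plant import manip gives the robot as it stands.
- The arm moves only by the tool apply_moves, never from a script. Its argument "moves" is a list of rows, each a list of 7 numbers: the gripper's target within -1 to 1 (shut at 1, half-way at 0, fully open at -1), then the shift along the tool's x, y, z in mm, then the turn, a rotation vector about the tool's x, y, z in degrees. A call has 1 to 20 rows; each row shifts and turns the commanded pose from where the row before left it, along the tool's axes as they then stand; what a row does not reach is not made up. A row lasts 1/10 s, in which the tool goes at most 50 mm and 8.59 degrees, less where a joint would pass 70% of its speed; a pose out of reach is approached as far as the arm can. A call with a gripper value outside its range is refused whole. The fingers move at their own pace and stop on an object; the grip force is fixed at half the most. Time passes only in rows, so rows that do not move let the fingers close. It gives the time, the measured TCP pose, the force and the opening at its end, in the units of the state.
- manip.state(): the state, without advancing time (a new reading comes with each control period).
- manip.grab_frame(name): name is "scene" or "top"; returns the picture (420x560x3 uint8, blue, green, red); there is no depth.
- manip.calibration(name): a dict with "mtx" (3x3 intrinsics, pixels), "T" (4x4, takes a point from camera to world coordinates). Camera axes: x right, y down, z forward; pixel columns grow to the right and rows downward; lengths in m; the calibration is good to about 2 mm. A picture is of the moment at which its call begins. calibration takes no time and is no camera call.
- manip.job_done(): hands the job in, once; it reports no verdict.
The state is a dict: "time": time; "joint_pos": joint angles; "joint_vel": joint speeds; "joint_efforts": joint torques, N m; "tool_pos": TCP position; "tool_rot": TCP orientation; "contact_force": force on the tool from outside, world axes, zero at the start; "ft_torque": the same for the moment, N m; "gripper_width": opening from 0.0 (shut) to 1.0 (fully open).
Only numpy, scipy, OpenCV 4.12 (cv2) and the standard library are available. Lean on these libraries where they do the work, as an engineer would, in place of code of your own. Each camera call takes 0.05 s, during which the arm holds its last target. There are 200 camera calls.

### The job

The end stop of the baguette slicer has worked loose. Take the ratchet wrench from its wooden rest, push its ring down over the toothed brass nut on the slicer's sloped deck, and swing the handle back and forth between the two blue posts, keeping the wrench on the nut, until the nut is fully tight (clockwise, up against its stop, its white line at the red mark). Then lay the wrench flat back on its rest, let go, and leave everything else on the counter where it is.

Things in the scene. Friction and masses are not known exactly. Their poses are not given: they have to be found in the camera images.
- nut_seat (a point): Centre of the nut's foot, on a fixed steel boss (60 mm across) on the slicer's sloped deck. z is the nut's axis, pointing out of the deck: it leans 28 degrees from vertical, towards the slicer's front. x points up the slope, y across it. The toothed brass nut is 48 mm across and 25 mm tall; its top is tapered so that the ring slips over it.
- nut (a joint): Turn of the nut in rad, growing clockwise seen from outside (tightening). 2.8 is fully tight, a hard stop; it starts at 0 to 0.3. It turns stiffly (0.4 N m, about 4 N at the wrench's grip) and stays where it is left. At 2.8 the white line on its top points up the slope to the red mark on the grey end stop.
- slicer: Baguette slicer, fixed: white base 260 x 200 mm, origin under its middle, x away from its front (the front roughly faces the robot). Its steel deck (220 x 210 mm) slopes down to the front; its surface lies 26 mm below nut_seat along the nut's axis and runs 120 mm down-slope from the nut. A low grey end stop crosses it 66 mm up-slope.
- post_left (a point): Top of one of two blue posts, 10 mm thick, square to the deck, both 60 mm from the nut's axis and 20 mm above nut_seat's level along it, at 58 degrees either side of down-slope (this one to +y of nut_seat). A fitted wrench's handle, pointing down-slope between them, can swing about 44 degrees to either side.
- wrench_grip (a point): Point to grasp on the ratchet wrench, mid-thickness of the red handle, 100 mm from the ring's axis. Handle 20 mm wide, 16 mm thick; red from 20 mm before this point to 85 mm behind it. x points to the ring, z out of the upper face (brass patch), which stays up on the nut. It starts flat on its rest, ring roughly away from the robot. 0.4 kg.
- wrench_ring (a point): Centre of the underside of the wrench's steel ring (66 mm outside, 52 mm bore, 16 mm thick); axes as wrench_grip, which lies at x = -100, z = 8 mm from here. Fully fitted, it coincides with nut_seat and its z with the nut's axis; the play is about 2 mm.
- wrench: The wrench, same origin and axes as wrench_ring. A spring pawl inside the ring, on the handle side, is pushed back by the nut's taper as the ring goes down (under 10 N), at any angle. It drives the nut as the handle swings clockwise seen from above and clicks over the teeth, one every 30 degrees, as it swings back; each drive stroke first takes up to 30 degrees of slack.
- rest: Wooden wrench rest, origin on the counter below where wrench_grip belongs, x along the wrench to its ring. Base 270 x 90 x 12 mm; two flat blocks, tops 40 mm above the counter: 22 x 60 mm at x = -60 mm (under the handle), 55 x 80 mm at x = 103 mm (under the ring). With the wrench at rest, wrench_grip is 48 mm above the counter.
- jam_jar_c (a point): Amber jam jar, 64 mm across, 85 mm tall; point at half height. Bystander.
- mug_c (a point): White mug, 76 mm across, 85 mm tall; point at half height. Bystander.
- shaker_c (a point): Aluminium flour shaker, 68 mm across, 110 mm tall; point at half height. Bystander.
- roll_c (a point): Bread roll, 80 mm across, 46 mm tall; point at half height. Bystander.
- spare_nut_c (a point): Spare plain brass ring nut, 48 mm across, 18 mm tall; point at half height. Bystander.
- tongs_c (a point): Steel bread tongs lying flat, 250 mm long, 14 mm tall; point near the middle. Bystander.
Not all that is in view belongs to the job. Leave any pink look-alike of the wrench alone.

How it is judged:
On the way, in this order (a step that is already met when the one before it is completed fails the run):
1. the wrench's ring is fully down over the nut (x of wrench_ring in the frame of nut_seat between -0.004 and 0.004 m and y of wrench_ring in the frame of nut_seat between -0.004 and 0.004 m and z of wrench_ring in the frame of nut_seat below 0.005 m and angle between the z axis of wrench_ring and the z axis of nut_seat, either way round below 0.12 rad), for 0.2 s.
2. the nut is tight, with the wrench still on it (value of joint nut above 2.6 rad and x of wrench_ring in the frame of nut_seat between -0.01 and 0.01 m and y of wrench_ring in the frame of nut_seat between -0.01 and 0.01 m and z of wrench_ring in the frame of nut_seat below 0.012 m), for 0.2 s.
At the end, for the whole second after the job is handed in: The nut stands within 0.2 rad of its tight stop (above 2.6 rad); the wrench lies flat (within 5 degrees) on both blocks of its rest, upper face up, ring over the ring block, its grip point within 30 mm along and 25 mm across of its place, turned less than 15 degrees from the rest, let go and still (value of joint nut above 2.6 rad and x of wrench_grip in the frame of rest between -0.03 and 0.03 m and y of wrench_grip in the frame of rest between -0.025 and 0.025 m and z of wrench_grip in the frame of rest between 0.043 and 0.053 m and angle between wrench_grip's own z axis and vertical below 0.08 rad and angle between the x axis of wrench_grip and the x axis of rest, either way round below 0.26 rad and x of wrench_ring in the frame of rest above 0.05 m and contact force between the fingers and wrench below 0.1 N and linear speed of wrench below 0.02 m/s); the robot touches nothing.
It fails at once if the wrench is off the nut when the nut is half turned (between 0.6 and 2.55 rad) (value of joint nut between 0.6 and 2.55 rad and (horizontal distance between wrench_ring and nut_seat above 0.03 m or z of wrench_ring in the frame of nut_seat above 0.03 m)).
It fails at once if the fingers turn or push the nut (contact force between the fingers and nut above 3 N).
It fails at once if a bystander is moved more than 25 mm (distance of any of jam_jar_c, mug_c, shaker_c, roll_c, spare_nut_c, tongs_c from where it was at the start of the episode above 0.025 m).
It also fails if it takes over 72 s, if anything falls off the work surface, if the arm or the gripper's body presses on something with over 40 N, if the wrist force passes 120 N, or if a joint passes its speed limit or range.

## Working session

There is one attempt and no reset: what is moved stays moved. The work goes in short steps, Python scripts to look and compute and a tool call to move; the robot and the scene stay as the last step left them, time stands still between calls to the robot, and variables do not carry over. Pictures are saved under pics/ and viewed, about 8 in all and at most 12, crops included, and the job is handed in when it is done.

Besides the shell and the picture viewer there is one more tool, called after "Call:" by a JSON object that holds its "op" and its "data", one argument or row to a line. apply_moves: Moves the arm, as the interface text tells. Its arguments: {"type":"object","properties":{"moves":{"type":"array","items":{"type":"array","items":{"type":"number"}}}},"required":["moves"]}

```bash
ls; mkdir -p pics; python3 - <<'E'
from plant import manip
import cv2,numpy as np
for n in("scene","top"):
    cv2.imwrite(f"pics/{n}0.png",manip.grab_frame(n)); c=manip.calibration(n); print(n,np.round(c["mtx"],1).tolist(),np.round(c["T"],4).tolist())
print(manip.state(),manip.tcp_to_tips)
E
```

```text
pics
scene [[434.9, 0.0, 273.6], [0.0, 434.9, 214.3], [0.0, 0.0, 1.0]] [[-0.3444, 0.6876, -0.6393, 1.2277], [0.9388, 0.2437, -0.2436, 0.2728], [-0.0117, -0.684, -0.7294, 0.922], [0.0, 0.0, 0.0, 1.0]]
top [[427.7, 0.0, 273.9], [0.0, 427.7, 212.7], [0.0, 0.0, 1.0]] [[-0.0122, -0.9866, 0.1628, 0.2782], [-0.9998, 0.009, -0.0202, 0.0175], [0.0185, -0.163, -0.9865, 1.5279], [0.0, 0.0, 0.0, 1.0]]
{'time': 0.1, 'joint_pos': array([-1.38303763e+00,  5.33114278e-02,  1.61417359e+00, -7.52816790e-06,
        1.47601780e+00, -1.18981974e-01]), 'joint_vel': array([-2.93652337e-03, -1.28190408e-03, -1.10767376e-03,  6.71257267e-04,
        7.38806359e-05, -1.06135806e-04]), 'joint_efforts': array([ 5.04170876e-04, -3.94901276e+01, -3.71362245e+01, -2.03369527e-04,
        3.92955626e-03, -7.18546801e-06]), 'tool_pos': array([ 0.18862841, -0.59528955,  0.24916308]), 'tool_rot': array([ 0.10799887, -0.10805061,  0.69948112, -0.69813141]), 'contact_force': array([0.6886254 , 0.38832784, 0.01482131]), 'ft_torque': array([-0.0202181 ,  0.01720057,  0.00947527]), 'gripper_width': 0.9961092039915507} 0.019
```

View pics/scene0.png

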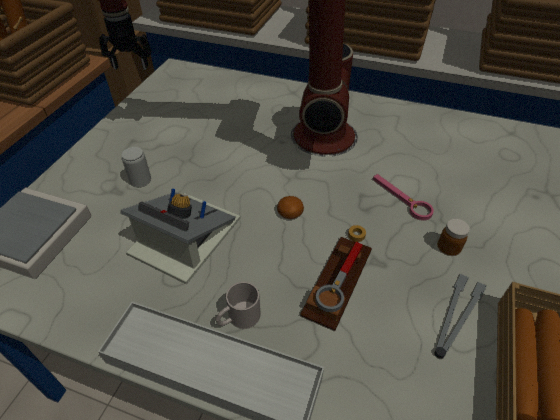

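View pics/top0.png

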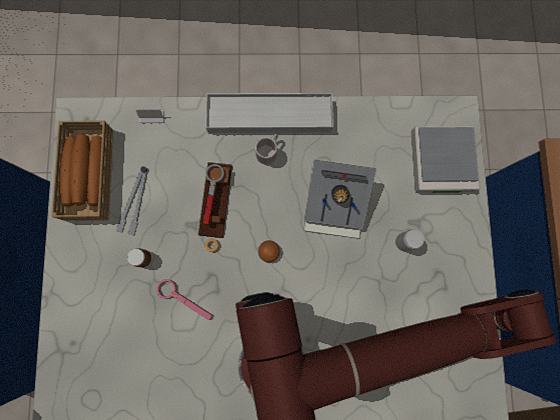

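Candidates for the wrench are the red-handled one on the wooden rest at top (213,195) / scene (345,270), and the pink look-alike at top (185,300) / scene (405,197). For the nut they are the toothed one on the slicer at top (341,194) / scene (180,205), and the spare plain ring at top (212,245) / scene (357,232). By the description I choose the red wrench and the slicer nut. Next is one close crop to check both.

```bash
cat > h.py <<'E'
import cv2,numpy as np
from plant import manip
def ray(n,uv):
    c=manip.calibration(n);d=np.linalg.inv(c["mtx"])@np.array([*uv,1.]);T=c["T"];d=T[:3,:3]@d
    return T[:3,3],d/np.linalg.norm(d)
def onz(n,uv,z):
    o,d=ray(n,uv);return o+d*(z-o[2])/d[2]
def tri(a,b):  # pixel in scene, pixel in top -> point, gap
    o1,d1=ray("scene",a);o2,d2=ray("top",b)
    s=np.linalg.lstsq(np.c_[d1,-d2],o2-o1,rcond=None)[0];p,q=o1+s[0]*d1,o2+s[1]*d2
    return (p+q)/2,np.linalg.norm(p-q)
def proj(n,p):
    c=manip.calibration(n);T=c["T"];q=c["mtx"]@(T[:3,:3].T@(np.asarray(p)-T[:3,3]));return q[:2]/q[2]
E
python3 - <<'E'
from h import *
t=cv2.imread("pics/top0.png");s=cv2.imread("pics/scene0.png")
cr=lambda i,x,y,w,h,W,H:cv2.resize(i[y:y+h,x:x+w],(W,H),interpolation=cv2.INTER_CUBIC)
a=np.hstack([cr(t,300,155,80,90,355,400-100+0) if 0 else cr(t,300,155,80,60,400,300),cr(t,190,155,80,60,400,300)])
b=np.hstack([cr(s,115,180,80,60,400,300) if 0 else cr(s,140,175,80,60,400,300),cr(s,300,240,80,60,400,300)])
cv2.imwrite("pics/crop1.png",np.vstack([a,b]))
for n,i in(("top",t),("scene",s)):
    B,G,R=[i[...,k].astype(int) for k in range(3)]
    for nm,m in(("red",(R>140)&(G<50)&(B<60)),("blue",(B>90)&(R<60)&(B>G+40))):
        k,l,st,ce=cv2.connectedComponentsWithStats(m.astype(np.uint8))
        print(n,nm,[(st[j].tolist(),ce[j].round(1).tolist()) for j in range(1,k) if 8<st[j][4]<1500])
E
```

```text
top red []
top blue []
scene red []
scene blue []
```

View pics/crop1.png

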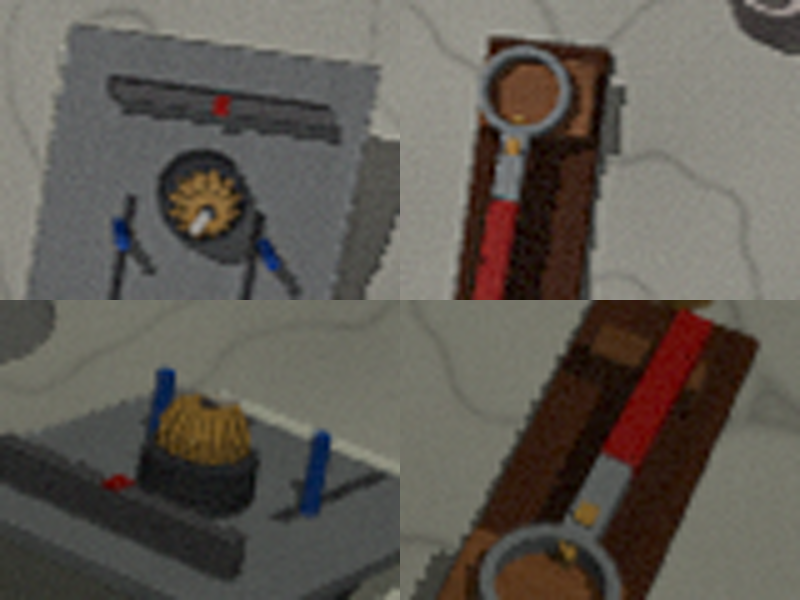

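The crop confirms the choice. Top left and bottom left show the toothed nut on its boss between the two blue posts, with the red mark on the stop. On the right is the red-handled wrench, brass patch up, with its ring at top px (215,173) on the ring block. Now I'll measure.

```bash
python3 - <<'E'
from h import *
t=cv2.imread("pics/top0.png");s=cv2.imread("pics/scene0.png")
P={}
for n,i,boxes in(("top",t,dict(wr=(190,155,80,90),sl=(300,155,80,90))),("scene",s,dict(wr=(300,230,80,100),sl=(140,170,80,60)))):
  H=cv2.cvtColor(i,cv2.COLOR_BGR2HSV)
  M=dict(red=((H[...,0]<6)|(H[...,0]>174))&(H[...,1]>200)&(H[...,2]>100),blue=(abs(H[...,0].astype(int)-115)<12)&(H[...,1]>150)&(H[...,2]>60),gold=(abs(H[...,0].astype(int)-18)<7)&(H[...,1]>120)&(H[...,2]>110))
  for b,(x,y,w,h) in boxes.items():
    for k,m in M.items():
      c,l,st,ce=cv2.connectedComponentsWithStats(m[y:y+h,x:x+w].astype(np.uint8))
      for j in range(1,c):
        if st[j][4]>5:
          v,u=np.nonzero(l==j);print(n,b,k,"area",st[j][4],"bbox",x+st[j][0],y+st[j][1],st[j][2],st[j][3],"c",(ce[j]+[x,y]).round(1),"rect",[np.round(q,1) for q in cv2.minAreaRect(np.c_[u+x,v+y].astype(np.float32))])
# posts first estimate
a,ga=tri((140+166/5-.4,175+73/5-.4),(300+126/5-.4,155+243/5-.4));b,gb=tri((140+321/5-.4,175+136/5-.4),(300+271/5-.4,155+262/5-.4))
print(a,ga,b,gb,np.linalg.norm(a-b),"expect",.12*np.sin(np.radians(58)))
# ring by eye, red mark
for q in((194.6+20.2-.0,173.4),):print("ring",onz("top",q,.056))
print("redmark",tri((140+117/5,175+181/5),(300+221/5,155+104/5)))
E
```

```text
top wr gold area 6 bbox 211 176 4 4 c [212.3 177.7] rect [array([212.3, 177.3]), array([3.5, 1.4]), np.float64(45.0)]
top wr gold area 7 bbox 211 183 3 3 c [212.3 184. ] rect [array([212., 184.]), array([2., 2.]), np.float64(90.0)]
top wr gold area 37 bbox 205 239 13 6 c [211.4 241.4] rect [array([211. , 241.5]), array([ 5., 12.]), np.float64(90.0)]
top sl red area 6 bbox 343 174 2 4 c [343.7 175.8] rect [array([343.5, 175.5]), array([3., 1.]), np.float64(90.0)]
top sl blue area 14 bbox 323 199 3 6 c [323.9 201.6] rect [array([324. , 201.5]), array([5., 2.]), np.float64(90.0)]
top sl blue area 14 bbox 352 203 4 6 c [353.4 205.6] rect [array([353.3, 205.6]), array([5.8, 1.8]), np.float64(63.4)]
top sl gold area 61 bbox 334 190 12 11 c [340.7 194.6] rect [array([340.5, 195. ]), array([10.6,  9.2]), np.float64(45.0)]
scene wr red area 192 bbox 342 242 20 30 c [351.2 257.1] rect [array([351.4, 256.7]), array([ 6.5, 31.5]), np.float64(29.1)]
scene wr gold area 53 bbox 349 230 17 8 c [357.5 233.5] rect [array([357. , 233.5]), array([ 7., 16.]), np.float64(90.0)]
scene wr gold area 13 bbox 335 281 5 4 c [336.8 282.2] rect [array([336.8, 282.3]), array([2.8, 3.5]), np.float64(45.0)]
scene sl blue area 25 bbox 171 189 4 9 c [172.5 192.6] rect [array([172.5, 193. ]), array([8., 3.]), np.float64(90.0)]
scene sl blue area 50 bbox 200 202 6 16 c [202.8 209.5] rect [array([202.8, 209.6]), array([ 2.9, 15.7]), np.float64(11.3)]
scene sl gold area 11 bbox 179 197 3 6 c [180.2 200.1] rect [array([180. , 199.5]), array([5., 2.]), np.float64(90.0)]
[ 0.55326287 -0.21294073  0.16086476] 0.08057481805417546 [ 0.51832481 -0.24627487  0.08515948] 0.08433297352826191 0.08979488721454135 expect 0.10176577153877112
ring [0.66359758 0.19452316 0.056     ]
redmark (array([ 0.62873537, -0.24681762,  0.14597405]), np.float64(0.00037021460937977397))
```

The post pairs were crossed, because the scene camera looks from the far side. I'll swap them, then do the wrench line and the rest edges.

```bash
python3 - <<'E'
from h import *
t=cv2.imread("pics/top0.png")
L,g1=tri((140+321/5-.4,175+136/5-.4),(300+126/5-.4,155+243/5-.4));R,g2=tri((140+166/5-.4,175+73/5-.4),(300+271/5-.4,155+262/5-.4))
print("posts",L,g1,R,g2,np.linalg.norm(L-R),"exp .1018")
rm=tri((140+117/5,175+181/5),(300+221/5,155+104/5))[0]
y=L-R;th=np.arctan2(-y[0],y[1]);c,s=np.cos(th),np.sin(th);A=np.radians(28)
X=np.array([c*np.cos(A),s*np.cos(A),np.sin(A)]);Z=np.array([-c*np.sin(A),-s*np.sin(A),np.cos(A)])
seat=(L+R)/2-.02*Z+.06*np.cos(np.radians(58))*X
print("yaw",np.degrees(th),"seat",seat,"top of nut px",proj("top",seat+.025*Z),proj("scene",seat+.025*Z))
d=rm-seat;Y=np.cross(Z,X);print("redmark in seat frame",d@X,d@Y,d@Z,"yaw from mark",np.degrees(np.arctan2(d[1],d[0])))
# wrench
H=cv2.cvtColor(t,cv2.COLOR_BGR2HSV);i=t.astype(int)
m=(i[...,2]>90)&(i[...,1]<45)&(i[...,0]<45);m[:155]=0;m[250:]=0;m[:,:190]=0;m[:,260:]=0
v,u=np.nonzero(m);r=cv2.minAreaRect(np.c_[u,v].astype(np.float32));print("red",len(u),r)
bp=cv2.boxPoints(r);W=[onz("top",p,.056) for p in bp];print(np.round(W,4))
# ring by grey ellipse
B=(H[...,1]<60)&(H[...,2]>85);roi=np.zeros_like(B);roi[160:190,203:228]=1
cs,_=cv2.findContours((B&roi).astype(np.uint8),cv2.RETR_EXTERNAL,cv2.CHAIN_APPROX_NONE);c0=max(cs,key=len);print("ring",cv2.minEnclosingCircle(c0))
wood=(H[...,1]>110)&((H[...,0]<16)|(H[...,0]>172))&(H[...,2]<130);wood[:158]=0;wood[242:]=0;wood[:,:192]=0;wood[:,240:]=0
k,l,st,ce=cv2.connectedComponentsWithStats(wood.astype(np.uint8));j=1+np.argmax(st[1:,4]);v,u=np.nonzero(l==j);r=cv2.minAreaRect(np.c_[u,v].astype(np.float32));print("wood",r,np.round([onz("top",p,.012) for p in cv2.boxPoints(r)],4))
E
```

```text
posts [ 0.54167599 -0.18307732  0.11771144] 0.0003618123961690481 [ 0.52796623 -0.28094436  0.11962916] 0.002426662970015544 0.09884124907033949 exp .1018
yaw -7.974419842017078 seat [ 0.57192173 -0.2372081   0.11593827] top of nut px [341.25083163 196.40927149] [181.32870431 196.27572466]
redmark in seat frame 0.0649564231759864 -0.0016347834097628308 -0.0005203130440599504 yaw from mark -9.600206188773262
red 155 ((207.6439971923828, 209.20799255371094), (5.634891986846924, 28.80055809020996), 10.304845809936523)
[[0.4875 0.2359 0.056 ]
 [0.5876 0.2194 0.056 ]
 [0.5838 0.2    0.056 ]
 [0.4838 0.2167 0.056 ]]
ring ((215.0, 174.5), 18.82162857055664)
wood ((214.95957946777344, 199.68833923339844), (24.21857452392578, 73.10363006591797), 7.35237979888916) [[0.4526 0.2561 0.012 ]
 [0.7186 0.2264 0.012 ]
 [0.7063 0.1387 0.012 ]
 [0.4407 0.1709 0.012 ]]
```

```bash
cat >> h.py <<'E'
from scipy.spatial.transform import Rotation as Ro
def tool():
    s=manip.state();q=s["tool_rot"];return s["tool_pos"],Ro.from_quat([*q[1:],q[0]])
def wframe(yaw,tilt=0):  # wrench-like frame: x along yaw, rising by tilt
    return Ro.from_euler("zyx",[yaw,-tilt,0],degrees=True)
FLIP=Ro.from_matrix([[1,0,0],[0,0,1],[0,-1,0]]) # tool axes in wrench axes: x=x, y=-z, z=y
def goal(p,Rw,flip=0):
    """flip=0: tool x = wrench x; 1: tool x = -wrench x"""
    Rt=Rw*FLIP*(Ro.from_euler("y",180,degrees=True) if flip else Ro.identity())
    tp,tr=tool();d=np.asarray(p)-tp
    print("shift now-axes mm",np.round(tr.inv().apply(d)*1e3,1),"after-turn axes",np.round(Rt.inv().apply(d)*1e3,1),"turn deg",np.round(np.degrees((tr.inv()*Rt).as_rotvec()),2))
RING=np.array([.6645,.1945,.040]);WY=-10.
GRIP=RING+wframe(WY).apply([-.1,0,.008])
SY=-8.5;SEAT=np.array([.572,-.237,.116]);RN=wframe(SY,28)
E
python3 - <<'E'
from h import *
print(GRIP,[x for x in dir(manip) if x[0]!="_"]);print(tool()[1].as_matrix().round(2))
for f in(0,1): goal(GRIP+[0,0,.2],wframe(WY),f)
print(RN.as_matrix().round(3))
E
```

```text
[0.56601922 0.21186482 0.048     ] ['IKError', 'calibration', 'grab_frame', 'job_done', 'state', 'tcp_to_tips']
[[-0.95 -0.    0.3 ]
 [-0.3   0.   -0.95]
 [-0.   -1.   -0.  ]]
shift now-axes mm [-603.5    2.5 -655.5] after-turn axes [231.5   1.2 860.4] turn deg [ 2.0000e-02 -1.5242e+02 -1.5000e-01]
shift now-axes mm [-603.5    2.5 -655.5] after-turn axes [-231.5    1.2 -860.4] turn deg [1.100e-01 2.757e+01 1.000e-02]
[[ 0.873  0.131 -0.469]
 [-0.148  0.989  0.   ]
 [ 0.464  0.069  0.883]]
```

Call:
{"op": "apply_moves", "data": {
  "moves": [
    [-1,-30,0,-33,0,0,0],
    [-1,-30,0,-33,0,0,0],
    [-1,-30,0,-33,0,0,0],
    [-1,-30,0,-33,0,0,0],
    [-1,-30,0,-33,0,0,0],
    [-1,-30,0,-33,0,0,0],
    [-1,-30,0,-33,0,0,0],
    [-1,-30,0,-33,0,0,0],
    [-1,-30,0,-33,0,0,0],
    [-1,-30,0,-33,0,0,0],
    [-1,-30,0,-33,0,0,0],
    [-1,-30,0,-33,0,0,0],
    [-1,-30,0,-33,0,0,0],
    [-1,-30,0,-33,0,0,0],
    [-1,-30,0,-33,0,0,0],
    [-1,-30,0,-33,0,0,0],
    [-1,-30,0,-33,0,0,0],
    [-1,-30,0,-33,0,0,0],
    [-1,-30,0,-33,0,0,0],
    [-1,-30,0,-30,0,0,0]
  ]
}}

```text
time: 2.1
tool_pos: [0.5624, 0.2138, 0.2497]
tool_rot: [-0.108, 0.109, -0.699, 0.699]
contact_force: [1.0, -0.9, -0.2]
gripper_width: 0.998
```

Call:
{"op": "apply_moves", "data": {
  "moves": [
    [-1,0,0,0,0,6.9,0],
    [-1,0,0,0,0,6.9,0],
    [-1,0,0,0,0,6.9,0],
    [-1,0,0,0,0,6.9,0],
    [-1,0,0,0,0,0,0]
  ]
}}

```text
time: 2.6
tool_pos: [0.562, 0.2117, 0.2496]
tool_rot: [0.062, -0.061, -0.704, 0.705]
contact_force: [0.2, 0.1, -0.3]
gripper_width: 1.001
```

```bash
python3 - <<'E'
from h import *
goal(GRIP,wframe(WY),1);print(manip.state()["joint_pos"].round(2))
s=manip.grab_frame("scene");t=manip.grab_frame("top")
cr=lambda i,x,y,w,h,W,H:cv2.resize(i[y:y+h,x:x+w],(W,H),interpolation=cv2.INTER_CUBIC)
cv2.imwrite("pics/hov.png",np.hstack([cr(s,260,130,140,210,400,600),cr(t,160,130,140,210,400,600)]))
E
```

```text
shift now-axes mm [ -4.1 201.6  -0.9] after-turn axes [ -3.9 201.6  -0.8] turn deg [-0.03 -0.    0.06]
[ 0.24 -0.    1.67  0.    1.48  1.98]
```

View pics/hov.png

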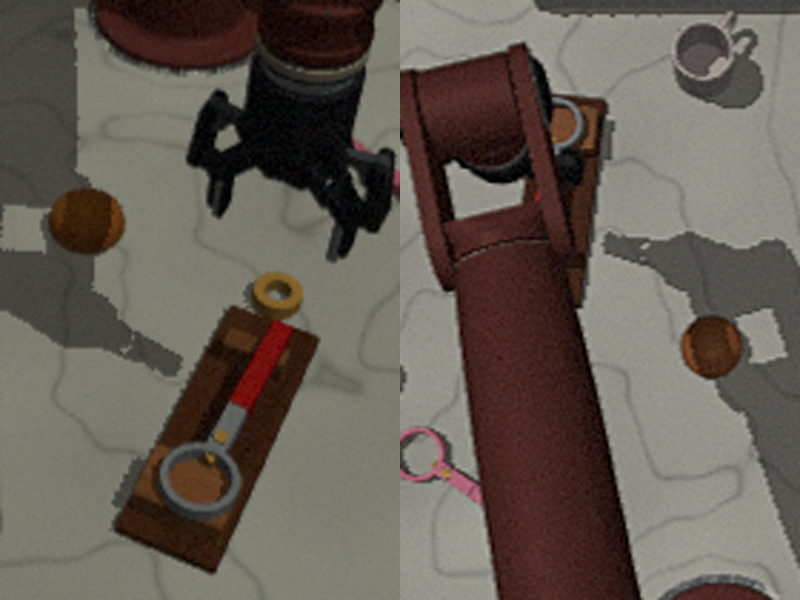

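The hover crop shows the gripper above the handle. The ring is at scene px about (330,298), and the spare nut and roll are well clear of the jaws. Descending and gripping.

Call:
{"op": "apply_moves", "data": {
  "moves": [
    [-1,-4,40,-1,0,0,0],
    [-1,0,40,0,0,0,0],
    [-1,0,40,0,0,0,0],
    [-1,0,40,0,0,0,0],
    [-1,0,26,0,0,0,0],
    [-1,0,15,0,0,0,0],
    [-1,0,0,0,0,0,0],
    [0,0,0,0,0,0,0],
    [1,0,0,0,0,0,0],
    [1,0,0,0,0,0,0],
    [1,0,0,0,0,0,0],
    [1,0,0,0,0,0,0],
    [1,0,0,0,0,0,0],
    [1,0,0,0,0,0,0]
  ]
}}

```text
time: 4.1
tool_pos: [0.5673, 0.2124, 0.0507]
tool_rot: [-0.061, 0.062, 0.705, -0.704]
contact_force: [-1.1, 0.1, 5.4]
gripper_width: 0.222
```

```bash
python3 - <<'E'
from h import *
print(tool()[0],manip.state()["gripper_width"],manip.state()["contact_force"])
p=onz("scene",(330,298),.056);print("ring scene",p)
s=manip.grab_frame("scene");cv2.imwrite("pics/g.png",s)
E
```

```text
[0.56728933 0.21238823 0.05065773] 0.22202766646532873 [-1.0897426   0.12338617  5.35325223]
ring scene [0.6739267 0.1974522 0.056    ]
```

Call:
{"op": "apply_moves", "data": {
  "moves": [
    [1,0,-20,0,0,0,0],
    [1,0,-40,0,0,0,0],
    [1,0,-40,0,0,0,0],
    [1,0,-40,0,0,0,0],
    [1,0,-40,0,0,0,0],
    [1,0,-40,0,0,0,0],
    [1,0,0,0,0,0,0]
  ]
}}

```text
time: 4.85
tool_pos: [0.5688, 0.2126, 0.2759]
tool_rot: [-0.058, 0.065, 0.706, -0.703]
contact_force: [1.5, -0.2, -3.4]
gripper_width: 0.226
```

```bash
python3 - <<'E'
from h import *
tp,tr=tool();print(tp,manip.state()["contact_force"],manip.state()["gripper_width"])
P=SEAT+RN.apply([-.1,0,.008+.06]);print("target",P)
goal(P,RN,1)
E
```

```text
[0.56884104 0.21255515 0.27586854] [ 1.49481878 -0.22759449 -3.38399139] 0.2259756999848678
target [ 0.45275102 -0.22221906  0.12960895]
shift now-axes mm [ 40.1 144.  448.9] after-turn axes [105.   74.6 455.3] turn deg [-4.28 -1.53 27.07]
```

```bash
sed -i 's/"zyx"/"ZYX"/' h.py; python3 - <<'E'
from h import *
print(RN.as_matrix().round(3));P=SEAT+RN.apply([-.1,0,.008+.06]);print("target",P)
goal(P+[0,0,.05],RN,1)
E
```

```text
[[ 0.873  0.148 -0.464]
 [-0.131  0.989  0.069]
 [ 0.469  0.     0.883]]
target [ 0.45310167 -0.21923053  0.12909328]
shift now-axes mm [ 39.8  94.6 445.7] after-turn axes [ 90.2  61.7 444.2] turn deg [-0.15 -1.55 27.43]
```

Call:
{"op": "apply_moves", "data": {
  "moves": [
    [1,3,0,20,0,0,0],
    [1,3,0,36,0,0,0],
    [1,3,0,39,0,0,0],
    [1,3,0,39,0,0,0],
    [1,3,0,39,0,0,0],
    [1,3,0,39,0,0,0],
    [1,3,0,39,0,0,0],
    [1,3,0,39,0,0,0],
    [1,3,0,39,0,0,0],
    [1,3,0,39,0,0,0],
    [1,4,0,39,0,0,0],
    [1,6,0,39,0,-1.5,5],
    [1,0,0,0,0,0,6],
    [1,0,0,0,0,0,6],
    [1,0,0,0,0,0,6],
    [1,0,0,0,0,0,4.4],
    [1,0,0,0,0,0,0],
    [1,0,0,0,0,0,0]
  ]
}}

```text
time: 6.65
tool_pos: [0.4479, -0.2199, 0.2661]
tool_rot: [-0.114, -0.217, -0.673, 0.698]
contact_force: [-0.7, -0.3, -4.5]
gripper_width: 0.218
```

```bash
python3 - <<'E'
from h import *
P=SEAT+RN.apply([-.1,0,.008+.06]);goal(P,RN,1);print(tool()[0],manip.state()["joint_pos"].round(2),manip.state()["gripper_width"])
s=manip.grab_frame("scene");t=manip.grab_frame("top");cv2.imwrite("pics/s2.png",s);cv2.imwrite("pics/t2.png",t)
tp,tr=tool();Rw=tr*Ro.from_euler("y",180,degrees=True)*FLIP.inv()
r=tp+Rw.apply([.1,0,.0]);print("ring mid px pred",proj("scene",r),proj("top",r))
x,y=proj("scene",r).astype(int);x2,y2=proj("top",r).astype(int)
cr=lambda i,x,y:cv2.resize(i[max(y-50,0):max(y-50,0)+100,max(x-33,0):max(x-33,0)+66],(396,600),interpolation=cv2.INTER_CUBIC)
print(x-33,y-50,x2-33,y2-50);cv2.imwrite("pics/c2.png",np.hstack([cr(s,x,y),cr(t,x2,y2)]))
E
```

```text
shift now-axes mm [ 57.9 124.3  -1.3] after-turn axes [ 59.9 123.3  -1.4] turn deg [ 0.01 -0.09  0.93]
[ 0.44792779 -0.21986332  0.26607851] [-0.74 -0.57  2.14  0.28  1.18  0.92] 0.21838606552055567
ring mid px pred [174.37527643 135.72046982] [351.26075282 192.09914571]
141 85 318 142
```

View pics/c2.png

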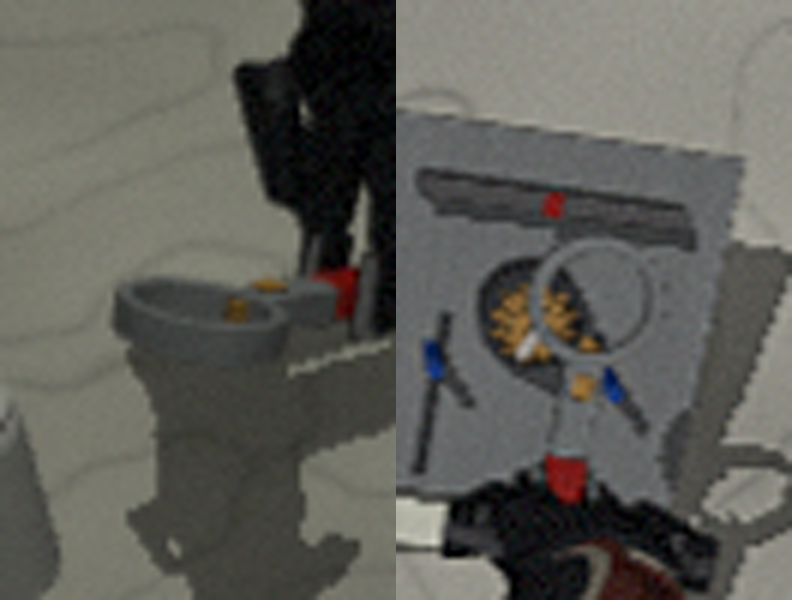

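The crop shows the ring hovering over the nut. Its outline is centred at scene (174.2,138.0) and top (350.9,191.9), and the patch is at scene (185.7,132.7) and top (349.5,206.2). The top view matches the prediction; in the scene view the ring sits about 2.5 px low. I'll triangulate the wrench's pose in the hand.

```bash
python3 - <<'E'
from h import *
tp,tr=tool();Rw=tr*Ro.from_euler("y",180,degrees=True)*FLIP.inv()
f=lambda q:Rw.inv().apply(q-tp)*1e3
for nm,a,b in(("ring mid",(174.2,138.0),(350.9,191.9)),("patch",(185.3,132.3),(349.1,205.8)),("red front",(141+332/6-.4,85+278/6-.4),(318+(567-396)/6-.4,142+458/6-.4))):
    p,g=tri(a,b);print(nm,p,"gap",g,"in hand frame",f(p))
    p=np.asarray(p)
print("nut white-line etc: nut top px from SEAT",proj("top",SEAT+RN.apply([0,0,.025])))
E
```

```text
ring mid [ 0.53897838 -0.23352815  0.30858793] gap 0.0004319724430792791 in hand frame [ 9.92182458e+01  1.16130083e-02 -5.57499646e+00]
patch [ 0.49928174 -0.22804388  0.2987376 ] gap 0.0006079977178742293 in hand frame [59.08095843 -0.43710591  4.00237743]
red front [ 0.46567434 -0.22035905  0.28163418] gap 0.002121182950682278 in hand frame [20.69027473  2.19411044  4.52481329]
nut white-line etc: nut top px from SEAT [341.15868369 196.37870035]
```

```bash
python3 - <<'E'
from h import *
a=np.linspace(0,2*np.pi,73)
pts=np.vstack([np.c_[r*np.cos(a),r*np.sin(a),np.full(73,z)] for r,z in((.024,0),(.024,.015),(.018,.025))])
bos=np.vstack([np.c_[.03*np.cos(a),.03*np.sin(a),np.full(73,z)] for z in(0,-.026)])
for n,(x,y,w,h) in(("top",(328,183,26,26)),("scene",(168,190,26,30))):
    i=cv2.imread(f"pics/{n}0.png");H=cv2.cvtColor(cv2.resize(i[y:y+h,x:x+w],None,fx=8,fy=8,interpolation=cv2.INTER_LINEAR),cv2.COLOR_BGR2HSV)
    m=(abs(H[...,0].astype(int)-18)<9)&(H[...,1]>75)&(H[...,2]>50)
    k,l,st,ce=cv2.connectedComponentsWithStats(m.astype(np.uint8));j=1+np.argmax(st[1:,4]);s=st[j]/8
    px=np.array([proj(n,SEAT+RN.apply(p)) for p in pts])
    print(n,"seen x",x+s[0]-.5,x+s[0]+s[2]-.5,"y",y+s[1]-.5,y+s[1]+s[3]-.5,"pred",px.min(0).round(1),px.max(0).round(1))
    q=np.array([proj(n,SEAT+RN.apply(p)) for p in bos]);print("boss pred",q.min(0).round(1),q.max(0).round(1))
E
```

```text
top seen x 333.125 348.0 y 188.25 202.375 pred [333.3 187.5] [348.1 202.4]
boss pred [330.9 183.8] [349.4 202.8]
scene seen x 170.875 189.75 y 193.125 207.625 pred [170.7 193.6] [190.2 209. ]
boss pred [167.1 200.6] [191.7 219.2]
```

The nut's outline as seen matches the prediction within about 1 px in both views, so the seat estimate holds. Next I compute the approach, including the 1.6° droop in the hand.

```bash
cat >> h.py <<'E'
DROOP=1.6;RH=np.array([.099,0,-.0136])
def hand():
    tp,tr=tool();return tp,tr*Ro.from_euler("y",180,degrees=True)*FLIP.inv()
def ringgoal(off,swing=0):  # ring at off (mm, seat frame), handle swung (deg, clockwise +)
    Rw=RN*Ro.from_euler("z",-swing,degrees=True)*Ro.from_euler("y",-DROOP,degrees=True)
    goal(SEAT+RN.apply(np.array(off)/1e3)-Rw.apply(RH),Rw,1)
def ringnow():
    tp,R=hand();r=RN.inv().apply(tp+R.apply(RH)-SEAT)*1e3
    W=RN.inv()*R*Ro.from_euler("y",DROOP,degrees=True);m=W.as_matrix()
    print("ring in seat mm",r.round(1),"swing cw",np.degrees(np.arctan2(-m[1,0],m[0,0])).round(1),"tilt xyz",m[:,2].round(3),"F",manip.state()["contact_force"].round(1),"t",manip.state()["time"].round(2))
E
python3 - <<'E'
from h import *
ringnow();ringgoal([0,0,45])
E
```

```text
Traceback (most recent call last):
  File "h.py", line 37, in ringnow
    print("ring in seat mm",r.round(1),"swing cw",np.degrees(np.arctan2(-m[1,0],m[0,0])).round(1),"tilt xyz",m[:,2].round(3),"F",manip.state()["contact_force"].round(1),"t",manip.state()["time"].round(2))
                                                                                                                                                                             ^^^^^^^^^^^^^^^^^^^^^^^^^^^
AttributeError: 'float' object has no attribute 'round'
```

```bash
sed -i 's/manip.state()\["time"\].round(2)/manip.state()["time"]/' h.py
python3 - <<'E'
from h import *
ringnow();ringgoal([0,0,45])
E
```

```text
ring in seat mm [ 60.8  -1.5 177.6] swing cw 0.0 tilt xyz [0.041 0.    0.999] F [-0.  -0.3 -4.3] t 6.75
shift now-axes mm [ 59.5 137.5  -1.5] after-turn axes [ 65.1 134.9  -1.5] turn deg [-0.02 -0.    2.37]
```

Call:
{"op": "apply_moves", "data": {
  "moves": [
    [1,0,0,0,0,0,2.4],
    [1,13,27,-1.5,0,0,0],
    [1,13,27,0,0,0,0],
    [1,13,27,0,0,0,0],
    [1,13,27,0,0,0,0],
    [1,13,27,0,0,0,0],
    [1,0,0,0,0,0,0],
    [1,0,0,0,0,0,0]
  ]
}}

```text
time: 7.55
tool_pos: [0.4605, -0.2203, 0.1198]
tool_rot: [-0.13, -0.231, -0.668, 0.695]
contact_force: [0.7, 0.3, -4.6]
gripper_width: 0.223
```

```bash
python3 - <<'E'
from h import *
ringnow();ringgoal([0,0,0]);ringgoal([0,0,15])
s=manip.grab_frame("scene");t=manip.grab_frame("top")
cr=lambda i,x,y:cv2.resize(i[y:y+75,x:x+50],(400,600),interpolation=cv2.INTER_CUBIC)
cv2.imwrite("pics/c3.png",np.hstack([cr(s,160,155),cr(t,320,160)]))
for z in(.016,):
  tp,R=hand();r=tp+R.apply(RH)+RN.apply([0,0,.008]);print("ring mid pred crop px",(proj("scene",r)-[160,155])*8,(proj("top",r)-[320,160])*8+[400,0])
E
```

```text
ring in seat mm [ 1.6  0.1 45.6] swing cw -0.0 tilt xyz [-0.002  0.     1.   ] F [ 0.7  0.3 -4.6] t 7.55
shift now-axes mm [ 2.9 45.4  0. ] after-turn axes [ 2.8 45.4  0. ] turn deg [-0.01  0.02 -0.12]
shift now-axes mm [ 2.4 30.4  0. ] after-turn axes [ 2.4 30.4  0. ] turn deg [-0.01  0.02 -0.12]
ring mid pred crop px [174.84894749 242.77304864] [580.84624419 303.23542642]
```

View pics/c3.png

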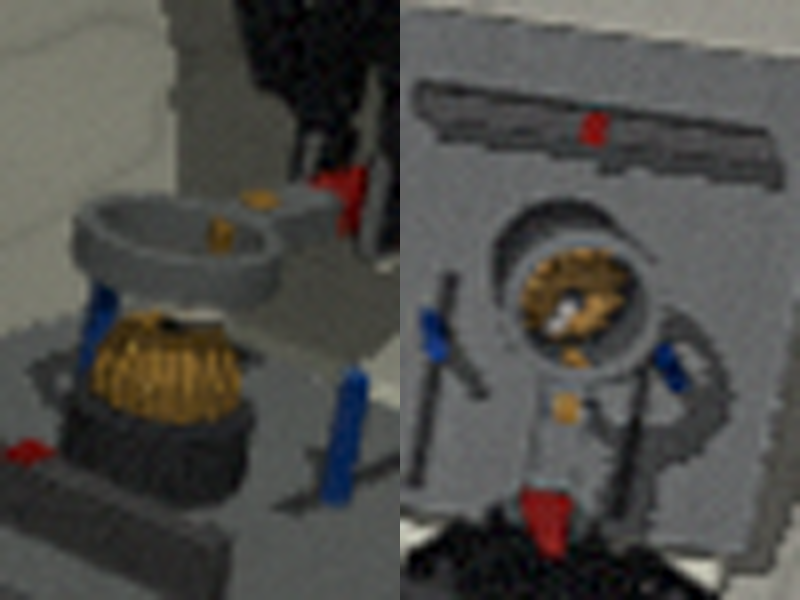

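The crop shows the ring coaxial above the nut: ring at scene crop (177,249) and top crop (582,304), within half a pixel of the prediction. Lowering.

Call:
{"op": "apply_moves", "data": {
  "moves": [
    [1,2.5,8,0,0,0,0],
    [1,0,8,0,0,0,0],
    [1,0,6,0,0,0,0],
    [1,0,5,0,0,0,0],
    [1,0,5,0,0,0,0],
    [1,0,4,0,0,0,0],
    [1,0,0,0,0,0,0]
  ]
}}

```text
time: 8.35
tool_pos: [0.4751, -0.2224, 0.0859]
tool_rot: [-0.13, -0.231, -0.668, 0.695]
contact_force: [-2.9, 1.2, -5.1]
gripper_width: 0.217
```

```bash
python3 - <<'E'
from h import *
ringnow();ringgoal([0,0,0])
E
```

```text
ring in seat mm [-1.3  0.2  8.7] swing cw 0.0 tilt xyz [-0.001 -0.     1.   ] F [-2.9  1.2 -5.1] t 8.35
shift now-axes mm [-1.   8.6  0.2] after-turn axes [-1.1  8.6  0.2] turn deg [ 0.   -0.01 -0.06]
```

Call:
{"op": "apply_moves", "data": {
  "moves": [
    [1,-1,3,0,0,0,0],
    [1,0,3,0,0,0,0],
    [1,0,3,0,0,0,0],
    [1,0,1,0,0,0,0],
    [1,0,0,0,0,0,0],
    [1,0,0,0,0,0,0]
  ]
}}

```text
time: 8.95
tool_pos: [0.4803, -0.2228, 0.0779]
tool_rot: [-0.13, -0.23, -0.669, 0.695]
contact_force: [-10.4, 3.4, 0.3]
gripper_width: 0.219
```

```bash
python3 - <<'E'
from h import *
ringnow();ringgoal([0,0,0])
E
```

```text
ring in seat mm [-0.5  0.6 -1. ] swing cw -0.0 tilt xyz [ 0.    -0.001  1.   ] F [-10.4   3.4   0.3] t 8.95
shift now-axes mm [-0.5 -0.9  0.5] after-turn axes [-0.5 -0.9  0.5] turn deg [0.05 0.05 0.01]
```

Call:
{"op": "apply_moves", "data": {
  "moves": [
    [1,1,1,0,0,0,0],
    [1,0,1,0,0,0,0],
    [1,0,0,0,0,0,0],
    [1,0,0,0,0,0,0]
  ]
}}

```text
time: 9.35
tool_pos: [0.481, -0.2229, 0.0763]
tool_rot: [-0.13, -0.231, -0.668, 0.695]
contact_force: [-8.5, 2.7, -0.6]
gripper_width: 0.22
```

```bash
python3 - <<'E'
from h import *
ringnow()
s=manip.grab_frame("scene");t=manip.grab_frame("top")
cr=lambda i,x,y:cv2.resize(i[y:y+75,x:x+50],(400,600),interpolation=cv2.INTER_CUBIC)
cv2.imwrite("pics/c4.png",np.hstack([cr(s,160,155),cr(t,320,160)]))
r=SEAT+RN.apply([0,0,.008]);print("seated ring mid crop px",(proj("scene",r)-[160,155])*8+4,(proj("top",r)-[320,160])*8+[404,4])
E
```

```text
ring in seat mm [-0.5  0.6 -2.5] swing cw -0.1 tilt xyz [-0.001 -0.001  1.   ] F [-8.5  2.7 -0.6] t 9.35
seated ring mid crop px [168.11709266 382.7839627 ] [569.15925105 283.75857995]
```

View pics/c4.png

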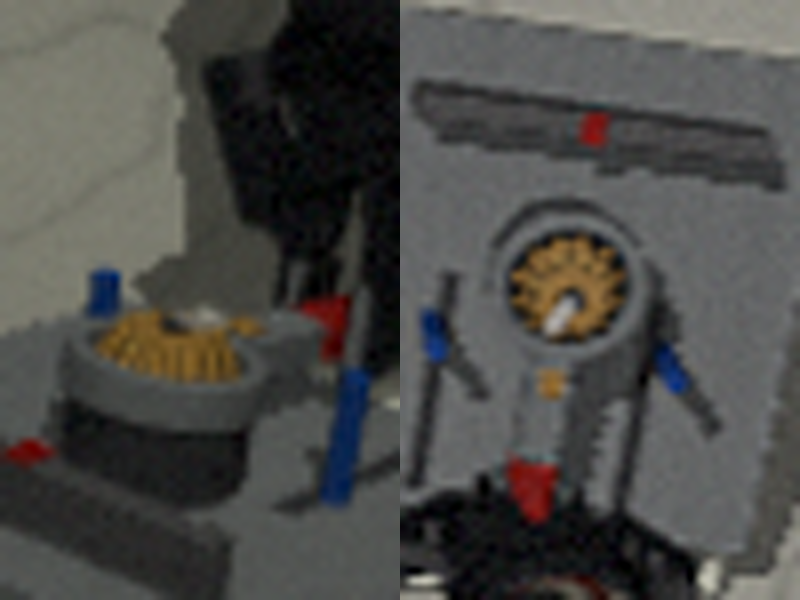

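The ring is around the nut and centred (top crop (568,282)). In the scene view it sits about 3–4 mm above full seat. I'll press further while watching the force.

Call:
{"op": "apply_moves", "data": {
  "moves": [
    [1,0,1,0,0,0,-0.5],
    [1,0,1,0,0,0,-0.5],
    [1,0,1,0,0,0,0],
    [1,0,0,0,0,0,0],
    [1,0,0,0,0,0,0]
  ]
}}

```text
time: 9.95
tool_pos: [0.4825, -0.2231, 0.0738]
tool_rot: [-0.124, -0.225, -0.67, 0.696]
contact_force: [-9.1, 4.0, 0.5]
gripper_width: 0.221
```

```bash
cat >> h.py <<'E'
def ringrow():
    s=manip.grab_frame("scene");x,y=160,155
    g=cv2.resize(s[y:y+75,x:x+50],(400,600),interpolation=cv2.INTER_CUBIC)
    # bottom edge of ring against the dark boss: strongest drop along columns 120..200
    gr=cv2.GaussianBlur(cv2.cvtColor(g,cv2.COLOR_BGR2GRAY),(9,9),0).astype(float)
    d=[gr[r-4:r,130:190].mean()-gr[r+4:r+8,130:190].mean() for r in range(390,480)]
    print("ring bottom edge row",390+int(np.argmax(d)),"drop",max(d));return s
E
python3 - <<'E'
from h import *
ringnow();ringrow()
r=SEAT+RN.apply([0,0,0]);a=np.linspace(0,6.28,100)
for z in(0,.004):print("pred lowest row",max(((proj("scene",SEAT+RN.apply([.033*np.cos(t),.033*np.sin(t),z]))-[160,155])*8+4)[1] for t in a))
E
```

```text
ring in seat mm [-0.6  0.6 -7.2] swing cw -0.1 tilt xyz [ 0.016 -0.001  1.   ] F [-9.1  4.   0.5] t 9.95
ring bottom edge row 419 drop 26.96666666666666
pred lowest row 447.52563418000796
pred lowest row 436.0621512828275
```

```bash
python3 - <<'E'
from h import *
s=manip.grab_frame("scene");cv2.imwrite("pics/s5.png",s);g5=cv2.resize(s[155:230,160:210],(400,600),interpolation=cv2.INTER_CUBIC);g4=cv2.imread("pics/c4.png")[:,:400];g3=cv2.imread("pics/c3.png")[:,:400]
for g in(g3,g4,g5):
    gr=cv2.GaussianBlur(cv2.cvtColor(g,cv2.COLOR_BGR2GRAY),(9,9),0)
    print(gr[280:480:8,165].tolist(),gr[280:480:8,110].tolist())
E
```

```text
[68, 67, 74, 95, 88, 33, 19, 44, 51, 70, 84, 84, 92, 86, 75, 74, 74, 64, 43, 30, 29, 32, 30, 32, 30] [63, 39, 16, 17, 29, 38, 43, 44, 47, 65, 71, 56, 58, 62, 56, 46, 36, 32, 30, 29, 26, 25, 27, 28, 27]
[66, 61, 62, 67, 64, 47, 46, 79, 94, 84, 79, 84, 85, 83, 74, 70, 72, 71, 61, 35, 24, 28, 31, 31, 29] [31, 30, 32, 35, 46, 67, 69, 75, 81, 79, 81, 78, 72, 69, 69, 69, 65, 38, 24, 26, 29, 30, 26, 28, 27]
[62, 60, 63, 67, 62, 46, 49, 79, 95, 86, 82, 87, 82, 75, 73, 73, 74, 72, 36, 25, 34, 27, 32, 33, 30] [30, 29, 30, 37, 67, 73, 65, 77, 81, 86, 82, 72, 70, 68, 70, 72, 40, 19, 24, 26, 23, 25, 26, 26, 31]
```

The edge row moved up between frames, so the ring's far side is rising. The handle is pitching in the jaws because I push it too low, by about 6 mm. I'll raise the hand and turn the ring end down instead.

Call:
{"op": "apply_moves", "data": {
  "moves": [
    [1,0,-2,0,0,0,-2],
    [1,0,-2,0,0,0,-2],
    [1,0,-2,0,0,0,-2],
    [1,0,0,0,0,0,0],
    [1,0,0,0,0,0,0]
  ]
}}

```text
time: 10.55
tool_pos: [0.4799, -0.2229, 0.0795]
tool_rot: [-0.088, -0.19, -0.681, 0.702]
contact_force: [-10.1, 3.6, 1.1]
gripper_width: 0.219
```

```bash
sed -i 's/d=\[gr.*/d=[gr[r-4:r,150:180].mean()-gr[r+4:r+8,150:180].mean() for r in range(395,470)]/; s/390+int/395+int/' h.py
cat >> h.py <<'E'
def st():
    ringnow();tp,R=hand();print("tcp in seat mm",(RN.inv().apply(tp-SEAT)*1e3).round(1),"Fseat",RN.inv().apply(manip.state()["contact_force"]).round(1),"M tool", tool()[1].inv().apply(manip.state()["ft_torque"]).round(2));s=ringrow();return s
E
python3 -c "
from h import *
st()"
```

```text
ring in seat mm [ -2.1   0.4 -11.2] swing cw -0.1 tilt xyz [ 0.12  -0.     0.993] F [-10.1   3.6   1.1] t 10.55
tcp in seat mm [-99.4   0.3  11.5] Fseat [-8.7  2.1  5.9] M tool [-0.27 -0.18 -0.94]
ring bottom edge row 436 drop 30.6
```

Call:
{"op": "apply_moves", "data": {
  "moves": [
    [1,0.5,0,0,0,0,-2],
    [1,0.5,0,0,0,0,-2],
    [1,0,0,0,0,0,-2],
    [1,0,0,0,0,0,0],
    [1,0,0,0,0,0,0]
  ]
}}

```text
time: 11.1
tool_pos: [0.4798, -0.223, 0.0798]
tool_rot: [-0.051, -0.155, -0.69, 0.705]
contact_force: [-5.0, 3.6, 0.9]
gripper_width: 0.223
```

```bash
python3 -c "
from h import *
s=st();t=manip.grab_frame('top')
cr=lambda i,x,y:cv2.resize(i[y:y+75,x:x+50],(400,600),interpolation=cv2.INTER_CUBIC)
cv2.imwrite('pics/c6.png',np.hstack([cr(s,160,155),cr(t,320,160)]))"
```

```text
ring in seat mm [ -4.9   0.3 -20.8] swing cw -0.0 tilt xyz [0.222 0.    0.975] F [-5.   3.6  0.9] t 11.1
tcp in seat mm [-99.3   0.2  11.8] Fseat [-4.4  2.8  3.4] M tool [-0.34 -0.18 -0.63]
ring bottom edge row 437 drop 38.58333333333333
```

View pics/c6.png

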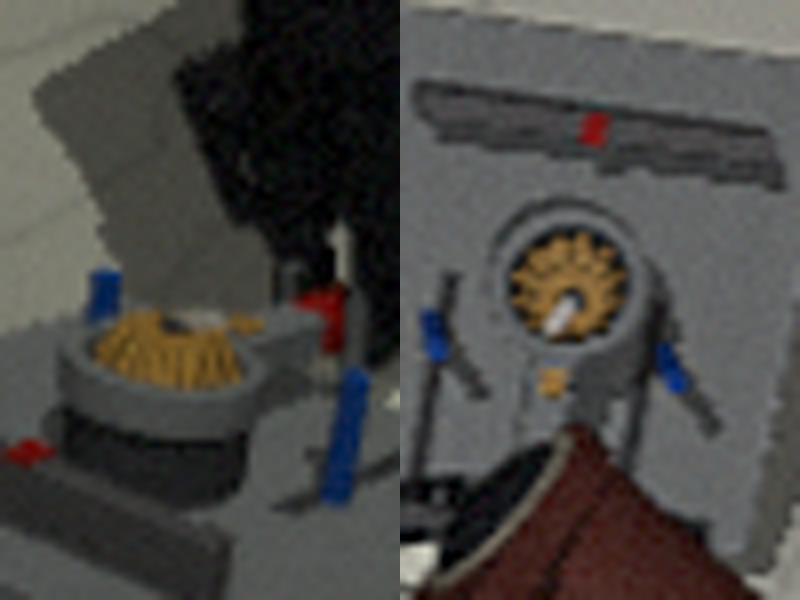

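Call:
{"op": "apply_moves", "data": {
  "moves": [
    [1,0,0.5,0,0,0,-2],
    [1,0,0.5,0,0,0,-2],
    [1,0,0,0,0,0,0]
  ]
}}

```text
time: 11.5
tool_pos: [0.4802, -0.2231, 0.0791]
tool_rot: [-0.026, -0.13, -0.695, 0.707]
contact_force: [-7.6, 3.5, 2.6]
gripper_width: 0.223
```

```bash
python3 - <<'E'
from h import *
s=st();cv2.imwrite("pics/s7.png",s)
# outline of ring in scene: rows of lower edge per column, vs predicted lower rim at z=0,2,4
g=cv2.GaussianBlur(cv2.cvtColor(cv2.resize(s[155:230,160:210],(400,600),interpolation=cv2.INTER_CUBIC),cv2.COLOR_BGR2GRAY),(9,9),0).astype(float)
a=np.linspace(0,2*np.pi,721)
for c in(90,110,130,150,170,190,210):
    d=[g[r-5:r,c-4:c+4].mean()-g[r+4:r+9,c-4:c+4].mean() for r in range(380,470)]
    o=[]
    for z in(0,.002,.004):
        q=np.array([(proj("scene",SEAT+RN.apply([.033*np.cos(t),.033*np.sin(t),z]))-[160,155])*8+4 for t in a])
        k=abs(q[:,0]-c)<3;o.append(q[k,1].max().round(0))
    print(c,380+int(np.argmax(d)),round(max(d)),o)
E
```

```text
ring in seat mm [ -7.4   0.2 -28.2] swing cw -0.1 tilt xyz [0.29  0.    0.957] F [-7.6  3.5  2.6] t 11.5
tcp in seat mm [-99.3   0.1  11. ] Fseat [-5.9  2.4  6.1] M tool [-0.26 -0.15 -0.69]
ring bottom edge row 436 drop 28.683333333333334
90 414 29 [np.float64(426.0), np.float64(419.0), np.float64(413.0)]Traceback (most recent call last):
  File "<stdin>", line 10, in <module>
  File "h.py", line 13, in proj
    c=manip.calibration(n);T=c["T"];q=c["mtx"]@(T[:3,:3].T@(np.asarray(p)-T[:3,3]));return q[:2]/q[2]
ValueError: time passes only in moves, steps and waits
```

```bash
python3 - <<'E'
import re
s=open("h.py").read()
s=s.replace("def ray(n,uv):\n    c=manip.calibration(n)","from functools import lru_cache\ncal=lru_cache(None)(manip.calibration)\ndef ray(n,uv):\n    c=cal(n)").replace("c=manip.calibration(n);T","c=cal(n);T")
open("h.py","w").write(s)
E
python3 - <<'E'
from h import *
s=manip.grab_frame("scene");t=manip.grab_frame("top")
def blob(i,x,y,w,h):
    H=cv2.cvtColor(cv2.resize(i[y:y+h,x:x+w],None,fx=8,fy=8,interpolation=cv2.INTER_LINEAR),cv2.COLOR_BGR2HSV)
    m=(abs(H[...,0].astype(int)-18)<8)&(H[...,1]>110)&(H[...,2]>70)
    k,l,st,ce=cv2.connectedComponentsWithStats(m.astype(np.uint8))
    return [((ce[j]+.5)/8-.5+[x,y],st[j][4]/64) for j in range(1,k) if st[j][4]>60]
A=blob(s,187,192,9,7);B=blob(t,334,203,10,9);print(A,B)
for a,_ in A:
  for b,_ in B:
    p,g=tri(a,b);print("patch in seat",(RN.inv().apply(p-SEAT)*1e3).round(1),"gap",g)
g=cv2.GaussianBlur(cv2.cvtColor(cv2.resize(s[155:230,160:210],(400,600),interpolation=cv2.INTER_CUBIC),cv2.COLOR_BGR2GRAY),(9,9),0).astype(float)
a=np.linspace(0,2*np.pi,721);Q=[np.array([(proj("scene",SEAT+RN.apply([.033*np.cos(t),.033*np.sin(t),z]))-[160,155])*8+4 for t in a]) for z in(0,.002,.004)]
for c in(90,120,150,180,210):
    d=[g[r-5:r,c-4:c+4].mean()-g[r+4:r+9,c-4:c+4].mean() for r in range(380,470)]
    print(c,380+int(np.argmax(d)),round(max(d)),[q[abs(q[:,0]-c)<3,1].max().round(0) for q in Q])
E
```

```text
[(array([190.07523148, 195.05063657]), np.float64(6.75)), (array([187.2373155 , 197.17781365]), np.float64(4.234375))] [(array([338.54737261, 207.11823248]), np.float64(4.90625))]
patch in seat [-39.3   0.6  19.7] gap 0.0014870207376427697
patch in seat [-39.7  -3.4  11.6] gap 0.008277700684919637
90 413 31 [np.float64(426.0), np.float64(419.0), np.float64(413.0)]
120 423 30 [np.float64(437.0), np.float64(431.0), np.float64(425.0)]
150 431 35 [np.float64(444.0), np.float64(438.0), np.float64(432.0)]
180 438 41 [np.float64(447.0), np.float64(441.0), np.float64(436.0)]
210 437 40 [np.float64(447.0), np.float64(442.0), np.float64(436.0)]
```

Call:
{"op": "apply_moves", "data": {
  "moves": [
    [1,1,1,0,0,0,-1.5],
    [1,0,0,9,0,0,-1],
    [1,0,0,0,0,0,0]
  ]
}}

```text
time: 11.95
tool_pos: [0.4783, -0.2292, 0.0773]
tool_rot: [-0.012, -0.113, -0.7, 0.705]
contact_force: [-3.0, 16.9, 2.9]
gripper_width: 0.225
```

```bash
python3 -c "
from h import *
st()"
```

```text
ring in seat mm [-10.9  -5.7 -33.3] swing cw -0.2 tilt xyz [ 0.332 -0.006  0.943] F [-3.  16.9  2.9] t 11.95
tcp in seat mm [-101.    -6.1    9.9] Fseat [-3.4 16.3  5.1] M tool [-1.94 -1.49 -0.19]
ring bottom edge row 430 drop 26.358333333333327
```

I swung the wrong way there and without turning. Clockwise is tool −z with +y. I'll undo that and work out the constant body-frame row for a rotation about the nut's axis.

Call:
{"op": "apply_moves", "data": {
  "moves": [
    [1,0,-0.5,-9,0,0,0],
    [1,0,0,0,0,0,0]
  ]
}}

```text
time: 12.2
tool_pos: [0.479, -0.2243, 0.0781]
tool_rot: [-0.011, -0.116, -0.696, 0.709]
contact_force: [-5.4, -5.9, -3.5]
gripper_width: 0.223
```

```bash
cat >> h.py <<'E'
def row(deg,dx=0,dz=0):
    tp,tr=tool();ax=RN.apply([0,0,-1]);D=Ro.from_rotvec(np.radians(deg)*ax)
    d=D.apply(tp-SEAT)+SEAT-tp
    print("row for",deg,"cw: shift",tr.inv().apply(d*1e3).round(2),"turn",tr.inv().apply(deg*ax).round(2))
E
python3 -c "
from h import *
st();row(8);row(4);row(-8)"
```

```text
ring in seat mm [-10.5  -1.3 -32.4] swing cw 0.0 tilt xyz [0.33  0.004 0.944] F [-5.4 -5.9 -3.5] t 12.2
tcp in seat mm [-100.7   -1.2   10.6] Fseat [-5.6 -6.6 -0.9] M tool [ 0.82  0.4  -0.84]
ring bottom edge row 430 drop 29.43333333333333
row for 8 cw: shift [ -0.76  -0.3  -14.03] turn [-2.43  7.62 -0.03]
row for 4 cw: shift [-0.15 -0.07 -7.03] turn [-1.21  3.81 -0.02]
row for -8 cw: shift [-1.11 -0.3  14.  ] turn [ 2.43 -7.62  0.03]
```

Call:
{"op": "apply_moves", "data": {
  "moves": [
    [1,0,-0.5,0,0,0,-2],
    [1,-1,-0.3,14,2.4,-7.6,0],
    [1,-1,-0.3,14,2.4,-7.6,0],
    [1,-1,-0.3,14,2.4,-7.6,0],
    [1,-1,-0.3,14,2.4,-7.6,0],
    [1,0,0,0,0,0,0]
  ]
}}

```text
time: 12.85
tool_pos: [0.4849, -0.2785, 0.0853]
tool_rot: [-0.174, 0.087, -0.614, 0.765]
contact_force: [-3.6, -0.2, -1.7]
gripper_width: 0.221
```

```bash
python3 -c "
from h import *
st();row(8);row(-8)
t=manip.grab_frame('top');s=manip.grab_frame('scene')
cr=lambda i,x,y:cv2.resize(i[y:y+75,x:x+50],(400,600),interpolation=cv2.INTER_CUBIC)
cv2.imwrite('pics/c8.png',np.hstack([cr(s,160,155),cr(t,320,160)]))"
```

```text
ring in seat mm [-10.2  -6.1 -35.3] swing cw -32.4 tilt xyz [0.313 0.175 0.933] F [-3.6 -0.2 -1.7] t 12.85
tcp in seat mm [-85.1 -53.9  10.4] Fseat [-3.9 -0.7  0.2] M tool [-0.25 -0.03 -0.47]
ring bottom edge row 430 drop 32.06666666666666
row for 8 cw: shift [ -0.88  -0.04 -13.99] turn [-2.65  7.55  0.15]
row for -8 cw: shift [-0.97 -0.61 13.97] turn [ 2.65 -7.55 -0.15]
```

View pics/c8.png

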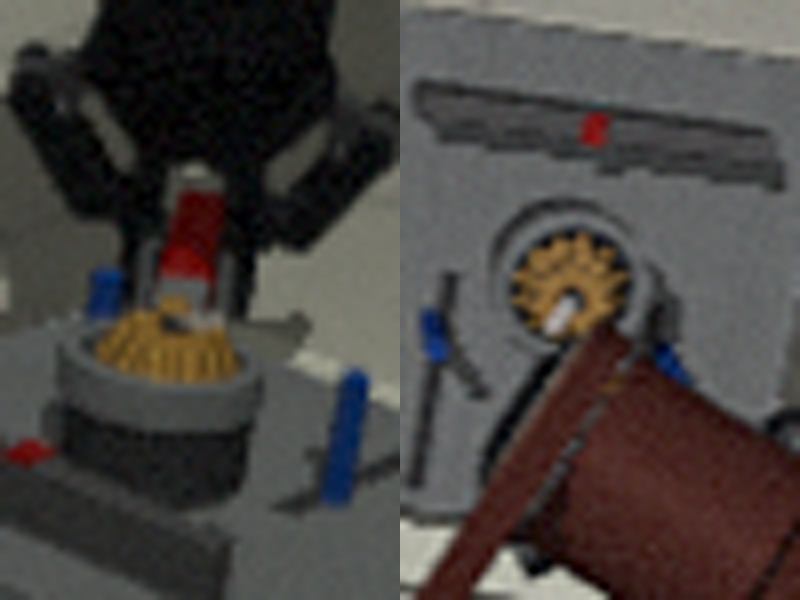

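The nut held still while the ring clicked back: its white line is still at top crop (565,312). Now the drive stroke clockwise.

Call:
{"op": "apply_moves", "data": {
  "moves": [
    [1,-0.9,0,-14,-2.6,7.5,0],
    [1,-0.9,0,-14,-2.6,7.5,0],
    [1,-0.9,0,-14,-2.6,7.5,0],
    [1,-0.9,0,-14,-2.6,7.5,0],
    [1,0,0,0,0,0,0]
  ]
}}

```text
time: 13.5
tool_pos: [0.4786, -0.2247, 0.0776]
tool_rot: [0.001, -0.101, -0.703, 0.704]
contact_force: [-8.3, -5.7, -0.2]
gripper_width: 0.222
```

```bash
cat >> h.py <<'E'
def line(n="top"):  # white line on the nut's top: direction in seat frame -> nut angle
    x,y,w,h=(330,184,22,22) if n=="top" else (170,190,24,14)
    i=manip.grab_frame(n);g=cv2.resize(i[y:y+h,x:x+w],None,fx=8,fy=8,interpolation=cv2.INTER_LINEAR)
    H=cv2.cvtColor(g,cv2.COLOR_BGR2HSV);m=((H[...,1]<60)&(H[...,2]>130)).astype(np.uint8)
    k,l,s,c=cv2.connectedComponentsWithStats(m)
    for j in range(1,k):
        if s[j][4]>60:
            p=(c[j]+.5)/8-.5+[x,y];o,d=ray(n,p);Z=RN.apply([0,0,1]);q=SEAT+.025*Z;p3=o+d*((q-o)@Z/(d@Z));e=RN.inv().apply(p3-SEAT)*1e3
            print("line",n,s[j][4]/64,p.round(1),"seat",e.round(1),"nut est",round((2.8-np.arctan2(e[1],e[0])+np.pi)%(2*np.pi)-np.pi,2) )
    return i
E
python3 -c "
from h import *
st();line('top');line('scene');row(8)"
```

```text
ring in seat mm [-12.8  -1.1 -36.2] swing cw -0.2 tilt xyz [ 0.367 -0.01   0.93 ] F [-8.3 -5.7 -0.2] t 13.5
tcp in seat mm [-101.2   -1.6   10.4] Fseat [-6.6 -6.8  3.3] M tool [ 0.83  0.29 -0.82]
ring bottom edge row 430 drop 23.699999999999996
line top 7.859375 [338.5 198.2] seat [-7.5  7.5 25. ] nut est 0.44
row for 8 cw: shift [ -0.76  -0.12 -14.09] turn [-2.73  7.52  0.08]
```

Call:
{"op": "apply_moves", "data": {
  "moves": [
    [1,-0.8,0,-14,-2.7,7.5,0],
    [1,-0.8,0,-14,-2.7,7.5,0],
    [1,-0.8,0,-14,-2.7,7.5,0],
    [1,-0.8,0,-14,-2.7,7.5,0],
    [1,-0.8,0,-14,-2.7,7.5,0],
    [1,0,0,0,0,0,0]
  ]
}}

```text
time: 14.25
tool_pos: [0.5077, -0.1628, 0.0872]
tool_rot: [-0.216, 0.32, 0.742, -0.548]
contact_force: [-10.8, -3.7, -0.2]
gripper_width: 0.225
```

```bash
python3 -c "
from h import *
st();line('top');line('scene');row(8);row(-8)
manip.grab_frame=lambda n:cv2.imread(f'pics/{n}0.png')
print('initial');line('top')"
```

```text
ring in seat mm [-11.6   7.6 -37.7] swing cw 39.7 tilt xyz [ 0.284 -0.244  0.927] F [-10.8  -3.7  -0.2] t 14.25
tcp in seat mm [-79.3  63.9   9.6] Fseat [-9.  -5.3  4.6] M tool [ 1.33  0.5  -0.18]
ring bottom edge row 429 drop 17.324999999999996
line top 8.3125 [338.3 196.5] seat [-1.6  9.2 25. ] nut est 1.06
row for 8 cw: shift [ -0.72  -0.17 -14.18] turn [-2.79  7.5   0.05]
row for -8 cw: shift [-1.14 -0.51 14.14] turn [ 2.79 -7.5  -0.05]
initial
line top 7.09375 [339.4 199.2] seat [-10.4   4.1  25. ] nut est 0.03
```

Tracking works: the nut estimate went 0.03 → 0.44 → 1.06 rad. Now the back swing, raising the handle slightly and turning the ring end down to re-level it.

Call:
{"op": "apply_moves", "data": {
  "moves": [
    [1,-1,-1.5,14,2.8,-7.5,-1],
    [1,-1,-1,14,2.8,-7.5,-1],
    [1,-1.1,-0.4,14,2.8,-7.5,0],
    [1,-1.1,-0.4,14,2.8,-7.5,0],
    [1,-1.1,-0.4,14,2.8,-7.5,0],
    [1,-1.1,-0.4,14,2.8,-7.5,0],
    [1,-1.1,-0.4,14,2.8,-7.5,0],
    [1,-1.1,-0.4,14,2.8,-7.5,0],
    [1,-1.1,-0.4,14,2.8,-7.5,0],
    [1,0,0,0,0,0,0]
  ]
}}

```text
time: 15.4
tool_pos: [0.4861, -0.2785, 0.0835]
tool_rot: [-0.167, 0.1, -0.616, 0.763]
contact_force: [-6.2, 1.3, -1.1]
gripper_width: 0.221
```

```bash
python3 -c "
from h import *
st();line('top');row(8);row(-8)"
```

```text
ring in seat mm [-11.7  -5.3 -39.6] swing cw -33.2 tilt xyz [0.339 0.179 0.924] F [-6.2  1.3 -1.1] t 15.4
tcp in seat mm [-84.8 -53.7   8.3] Fseat [-6.1  0.4  2. ] M tool [-0.4  -0.09 -0.41]
ring bottom edge row 424 drop 22.78333333333333
line top 8.1875 [338.3 196.5] seat [-1.6  9.4 25. ] nut est 1.06
row for 8 cw: shift [ -1.1    0.09 -13.96] turn [-2.85  7.47  0.27]
row for -8 cw: shift [-0.73 -0.78 13.96] turn [ 2.85 -7.47 -0.27]
```

Call:
{"op": "apply_moves", "data": {
  "moves": [
    [1,0.5,-1.4,0,0,0,-2],
    [1,0.5,-1.4,0,0,0,-2],
    [1,0,0,0,0,0,0]
  ]
}}

```text
time: 15.8
tool_pos: [0.485, -0.278, 0.0866]
tool_rot: [-0.14, 0.121, -0.612, 0.769]
contact_force: [-8.9, 2.4, 1.6]
gripper_width: 0.221
```

```bash
python3 -c "
from h import *
st();row(8);row(-8)"
```

```text
ring in seat mm [-14.4  -6.9 -42.4] swing cw -33.3 tilt xyz [0.394 0.213 0.894] F [-8.9  2.4  1.6] t 15.8
tcp in seat mm [-84.4 -53.4  11.6] Fseat [-7.4  1.1  5.8] M tool [-0.43 -0.09 -0.46]
ring bottom edge row 431 drop 25.316666666666663
row for 8 cw: shift [ -1.07   0.02 -13.9 ] turn [-3.36  7.25  0.27]
row for -8 cw: shift [-0.69 -0.84 13.9 ] turn [ 3.36 -7.25 -0.27]
```

Call:
{"op": "apply_moves", "data": {
  "moves": [
    [1,0.8,-1,0,0,0,-2],
    [1,0.6,-0.5,0,0,0,-2],
    [1,0,0,0,0,0,0]
  ]
}}

```text
time: 16.15
tool_pos: [0.4843, -0.2779, 0.0881]
tool_rot: [-0.113, 0.142, -0.608, 0.773]
contact_force: [-4.6, 1.0, 0.1]
gripper_width: 0.22
```

```bash
python3 -c "
from h import *
st();row(8)
t=manip.grab_frame('top');s=manip.grab_frame('scene')
cr=lambda i,x,y:cv2.resize(i[y:y+75,x:x+50],(400,600),interpolation=cv2.INTER_CUBIC)
cv2.imwrite('pics/c9.png',np.hstack([cr(s,160,155),cr(t,320,160)]))"
```

```text
ring in seat mm [-17.6  -8.9 -46.4] swing cw -33.4 tilt xyz [0.443 0.246 0.862] F [-4.6  1.   0.1] t 16.15
tcp in seat mm [-84.3 -53.4  13.2] Fseat [-4.1  0.4  2.3] M tool [-0.38 -0.15 -0.03]
ring bottom edge row 437 drop 33.391666666666666
row for 8 cw: shift [ -1.06  -0.05 -13.88] turn [-3.85  7.01  0.27]
```

```bash
python3 - <<'E'
from h import *
for f in("c3","c6","c9"):
    g=cv2.GaussianBlur(cv2.cvtColor(cv2.imread(f"pics/{f}.png"),cv2.COLOR_BGR2GRAY),(9,9),0).astype(float)
    for c in(150,165,180,200,220):
        d=lambda r:g[r-5:r,c-4:c+4].mean()-g[r+4:r+9,c-4:c+4].mean()
        R=range(385,470);B=range(475,530);a=[d(r) for r in R];b=[-d(r) for r in B]
        print(f,c,"ring edge",385+int(np.argmax(a)),"boss foot",475+int(np.argmax(b)),round(max(b)),end=" | ")
    print()
a=np.linspace(0,2*np.pi,721)
P=lambda r,z:np.array([(proj("scene",SEAT+RN.apply([r*np.cos(t),r*np.sin(t),z]))-[160,155])*8+4 for t in a])
for nm,q in(("ring z0",P(.033,0)),("ring z4",P(.033,.004)),("boss top",P(.03,0)),("boss foot",P(.03,-.026))):print(nm,[q[abs(q[:,0]-c)<4,1].max().round(0) for c in(150,165,180,200,220)])
E
```

```text
c3 150 ring edge 414 boss foot 494 16 | c3 165 ring edge 420 boss foot 501 14 | c3 180 ring edge 422 boss foot 508 23 | c3 200 ring edge 415 boss foot 507 35 | c3 220 ring edge 390 boss foot 503 35 | 
c6 150 ring edge 436 boss foot 496 16 | c6 165 ring edge 437 boss foot 502 16 | c6 180 ring edge 438 boss foot 509 23 | c6 200 ring edge 437 boss foot 508 36 | c6 220 ring edge 437 boss foot 502 37 | 
c9 150 ring edge 434 boss foot 497 14 | c9 165 ring edge 437 boss foot 505 14 | c9 180 ring edge 438 boss foot 508 20 | c9 200 ring edge 437 boss foot 507 37 | c9 220 ring edge 430 boss foot 502 35 | 
ring z0 [np.float64(444.0), np.float64(446.0), np.float64(447.0), np.float64(448.0), np.float64(447.0)]
ring z4 [np.float64(432.0), np.float64(434.0), np.float64(436.0), np.float64(436.0), np.float64(435.0)]
boss top [np.float64(440.0), np.float64(442.0), np.float64(443.0), np.float64(444.0), np.float64(442.0)]
boss foot [np.float64(516.0), np.float64(517.0), np.float64(517.0), np.float64(517.0), np.float64(513.0)]
```

The boss foot also shows 9 rows above its prediction, so that's calibration bias. Allowing for it, a fully seated ring should show at row 438, and it shows at 437–438, so it is seated. Drive stroke 2.

Call:
{"op": "apply_moves", "data": {
  "moves": [
    [1,-1.1,0,-13.9,-3.8,7,0.3],
    [1,-1.1,0,-13.9,-3.8,7,0.3],
    [1,-1.1,0,-13.9,-3.8,7,0.3],
    [1,-1.1,0,-13.9,-3.8,7,0.3],
    [1,-1.1,0,-13.9,-3.8,7,0.3],
    [1,-1.1,0,-13.9,-3.8,7,0.3],
    [1,-1.1,0,-13.9,-3.8,7,0.3],
    [1,-1.1,0,-13.9,-3.8,7,0.3],
    [1,-1.1,0,-13.9,-3.8,7,0.3],
    [1,0,0,0,0,0,0]
  ]
}}

```text
time: 17.3
tool_pos: [0.5062, -0.1636, 0.0894]
tool_rot: [-0.246, 0.265, 0.769, -0.527]
contact_force: [-10.0, -0.8, -0.8]
gripper_width: 0.222
```

```bash
python3 -c "
from h import *
st();line('top');row(8);row(-8)"
```

```text
ring in seat mm [-16.4  12.9 -47. ] swing cw 38.6 tilt xyz [ 0.372 -0.337  0.865] F [-10.   -0.8  -0.8] t 17.3
tcp in seat mm [-79.5  62.9  12.2] Fseat [-9.  -2.3  3.9] M tool [ 1.21  0.27 -0.54]
ring bottom edge row 430 drop 25.43333333333333
line top 6.984375 [340.3 194.3] seat [ 6.6  4.2 25. ] nut est 2.23
row for 8 cw: shift [ -0.79   0.   -14.12] turn [-3.81  7.03  0.22]
row for -8 cw: shift [-0.94 -0.94 14.08] turn [ 3.81 -7.03 -0.22]
```

Call:
{"op": "apply_moves", "data": {
  "moves": [
    [1,-0.9,-0.9,14.1,3.8,-7,-0.2],
    [1,-0.9,-0.9,14.1,3.8,-7,-0.2],
    [1,-0.9,-0.9,14.1,3.8,-7,-0.2],
    [1,-0.9,-0.9,14.1,3.8,-7,-0.2],
    [1,-0.9,-0.9,14.1,3.8,-7,-0.2],
    [1,-0.9,-0.9,14.1,3.8,-7,-0.2],
    [1,-0.9,-0.9,14.1,3.8,-7,-0.2],
    [1,-0.9,-0.9,14.1,3.8,-7,-0.2],
    [1,-0.9,-0.9,14.1,3.8,-7,-0.2],
    [1,0,0,0,0,0,0]
  ]
}}

```text
time: 18.4
tool_pos: [0.4848, -0.2798, 0.0869]
tool_rot: [-0.117, 0.138, -0.606, 0.775]
contact_force: [-7.7, 4.1, -0.7]
gripper_width: 0.221
```

```bash
python3 -c "
from h import *
st();line('top');row(8)"
```

```text
ring in seat mm [-16.9 -10.5 -47. ] swing cw -33.3 tilt xyz [0.433 0.247 0.867] F [-7.7  4.1 -0.7] t 18.4
tcp in seat mm [-84.2 -55.2  11.8] Fseat [-7.6  2.9  3.3] M tool [-0.56 -0.3  -0.41]
ring bottom edge row 432 drop 23.791666666666664
row for 8 cw: shift [ -0.86  -0.02 -14.03] turn [-3.78  7.05  0.22]
```

Call:
{"op": "apply_moves", "data": {
  "moves": [
    [1,-0.9,-0.2,-14,-3.8,7,0.2],
    [1,-0.9,-0.1,-14,-3.8,7,0.2],
    [1,-0.9,0,-14,-3.8,7,0.2],
    [1,-0.9,0,-14,-3.8,7,0.2],
    [1,-0.9,0,-14,-3.8,7,0.2],
    [1,0,0,0,0,0,0]
  ]
}}

```text
time: 19.1
tool_pos: [0.48, -0.212, 0.0792]
tool_rot: [-0.089, 0.089, 0.732, -0.67]
contact_force: [-11.1, 0.2, -1.4]
gripper_width: 0.225
```

```bash
python3 -c "
from h import *
st();line('top');row(4)"
```

```text
ring in seat mm [-20.9   2.  -47.2] swing cw 6.7 tilt xyz [ 0.494 -0.091  0.865] F [-11.1   0.2  -1.4] t 19.1
tcp in seat mm [-100.9   11.2   12. ] Fseat [-10.4  -1.4   3.9] M tool [ 0.57 -0.04 -1.11]
ring bottom edge row 430 drop 26.39999999999999
row for 4 cw: shift [-0.17  0.13 -7.08] turn [-1.91  3.51  0.11]
```

Call:
{"op": "apply_moves", "data": {
  "moves": [
    [1,-0.2,0.1,-7,-1.9,3.5,0.1],
    [1,-0.2,0.1,-7,-1.9,3.5,0.1],
    [1,-0.2,0.1,-7,-1.9,3.5,0.1],
    [1,-0.2,0.1,-7,-1.9,3.5,0.1],
    [1,0,0,0,0,0,0]
  ]
}}

```text
time: 19.7
tool_pos: [0.4862, -0.1936, 0.0806]
tool_rot: [-0.168, 0.174, 0.752, -0.614]
contact_force: [-21.9, -25.7, -9.2]
gripper_width: 0.228
```

```bash
python3 -c "
from h import *
st();row(4)
t=manip.grab_frame('top');s=manip.grab_frame('scene')
cr=lambda i,x,y:cv2.resize(i[y:y+75,x:x+50],(400,600),interpolation=cv2.INTER_CUBIC)
cv2.imwrite('pics/c10.png',np.hstack([cr(s,160,155),cr(t,320,160)]))"
```

```text
ring in seat mm [-22.7  -0.1 -47.6] swing cw 22.2 tilt xyz [ 0.459 -0.202  0.865] F [-21.9 -25.7  -9.2] t 19.7
tcp in seat mm [-97.3  30.2  11.6] Fseat [-20.1 -28.6   0.3] M tool [ 6.32 -1.35 -1.  ]
ring bottom edge row 429 drop 21.96666666666667
row for 4 cw: shift [ 0.32  0.27 -7.1 ] turn [-1.91  3.51  0.05]
```

View pics/c10.png

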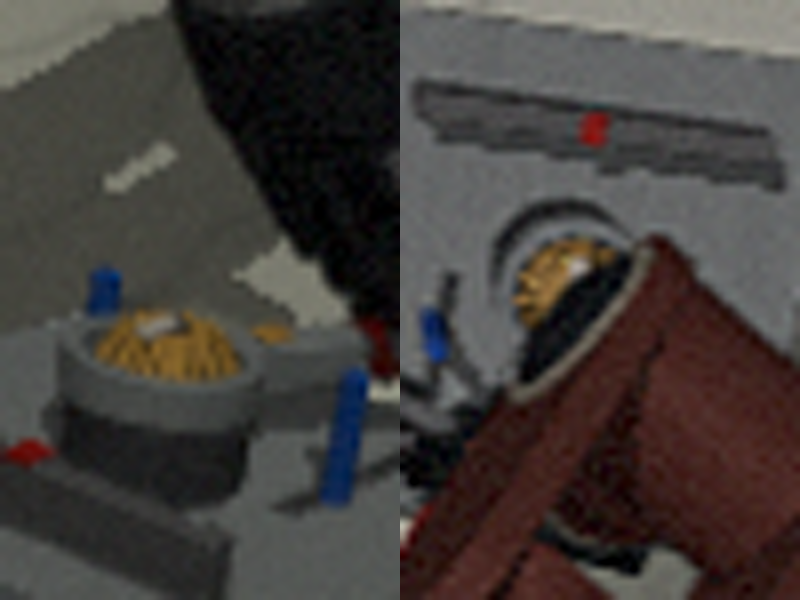

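The crop shows the white line pointing up-slope (top crop (580,268)). The force jumped to 28 N at the grip, so the nut is at its stop. I'll hold briefly, then swing back to the middle to unload.

Call:
{"op": "apply_moves", "data": {
  "moves": [
    [1,0,0,0,0,0,0],
    [1,0,0,0,0,0,0],
    [1,-0.9,-0.9,14.1,3.8,-7,-0.2],
    [1,-0.4,-0.9,14.1,3.8,-7,-0.2],
    [1,0.1,-0.9,14.1,3.8,-7,-0.2],
    [1,0,0,0,0,0,0]
  ]
}}

```text
time: 20.45
tool_pos: [0.478, -0.2261, 0.0798]
tool_rot: [-0.046, 0.045, 0.713, -0.698]
contact_force: [-2.0, -0.0, -3.5]
gripper_width: 0.218
```

```bash
python3 -c "
from h import *
st();line('top');line('scene');tp,tr=tool();print('Z,X in tool',tr.inv().apply(RN.apply([[0,0,1],[1,0,0]])).round(3))"
```

```text
ring in seat mm [-19.6  -0.9 -46.2] swing cw -1.3 tilt xyz [ 0.496 -0.02   0.868] F [-2.  -0.  -3.5] t 20.45
tcp in seat mm [-100.5   -3.1   12.4] Fseat [-3.4 -0.3 -2.2] M tool [ 0.07  0.1  -0.26]
ring bottom edge row 430 drop 29.25
Z,X in tool [[ 0.472 -0.881 -0.028]
 [-0.882 -0.472  0.005]]
```

Call:
{"op": "apply_moves", "data": {
  "moves": [
    [1,1.4,-2.6,0,0,0,0],
    [1,1.4,-2.6,0,0,0,0],
    [1,1.9,-3.5,0,0,0,0],
    [1,1.9,-3.5,0,0,0,0],
    [1,1.9,-3.5,0,0,0,0],
    [1,1.9,-3.5,0,0,0,0],
    [1,1.9,-3.5,0,0,0,0],
    [1,0,0,0,0,0,0]
  ]
}}

```text
time: 21.4
tool_pos: [0.4659, -0.2254, 0.1036]
tool_rot: [-0.046, 0.045, 0.713, -0.699]
contact_force: [1.2, -1.4, -4.6]
gripper_width: 0.224
```

```bash
python3 -c "
from h import *
st();line('top');line('scene')"
```

```text
ring in seat mm [-19.1  -2.  -19.5] swing cw -1.3 tilt xyz [ 0.496 -0.019  0.868] F [ 1.2 -1.4 -4.6] t 21.4
tcp in seat mm [-100.    -4.2   39.1] Fseat [-0.9 -1.2 -4.8] M tool [ 0.01  0.02 -0.06]
ring bottom edge row 419 drop 14.791666666666664
```

Call:
{"op": "apply_moves", "data": {
  "moves": [
    [1,3.8,-7,0,0,0,0],
    [1,3.8,-7,0,0,0,0],
    [1,5,-12,0,0,0,0],
    [1,5,-15,0,0,0,0],
    [1,5,-20,0,0,0,0],
    [1,0,-30,0,0,0,0],
    [1,0,-40,0,0,0,0],
    [1,0,0,0,0,0,0],
    [1,0,0,0,0,0,0]
  ]
}}

```text
time: 22.45
tool_pos: [0.4435, -0.2253, 0.2354]
tool_rot: [-0.045, 0.046, 0.712, -0.699]
contact_force: [-0.7, 0.9, -4.6]
gripper_width: 0.22
```

```bash
python3 -c "
from h import *
print(tool(),manip.state()['contact_force']);s=manip.grab_frame('scene');t=manip.grab_frame('top');cv2.imwrite('pics/s11.png',s);cv2.imwrite('pics/t11.png',t)
p=tool()[0]+[.09,-.01,.04];x,y=(proj('scene',p)-[30,50]).astype(int)
a=cv2.resize(s[max(y,0):max(y,0)+120,x:x+80],(400,600),interpolation=cv2.INTER_CUBIC);b=cv2.resize(t[150:240,310:370],(400,600),interpolation=cv2.INTER_CUBIC);print(x,y)
cv2.imwrite('pics/c11.png',np.hstack([a,b]))"
```

```text
(array([ 0.4434941 , -0.22530407,  0.23544485]), Rotation.from_matrix(array([[-9.91712383e-01,  2.29481541e-03, -1.28457321e-01],
                            [ 1.28477732e-01,  1.88652984e-02, -9.91532941e-01],
                            [ 1.48000623e-04, -9.99819401e-01, -1.90037827e-02]]))) [-0.70175946  0.90336175 -4.555055  ]
148 98
```

View pics/c11.png

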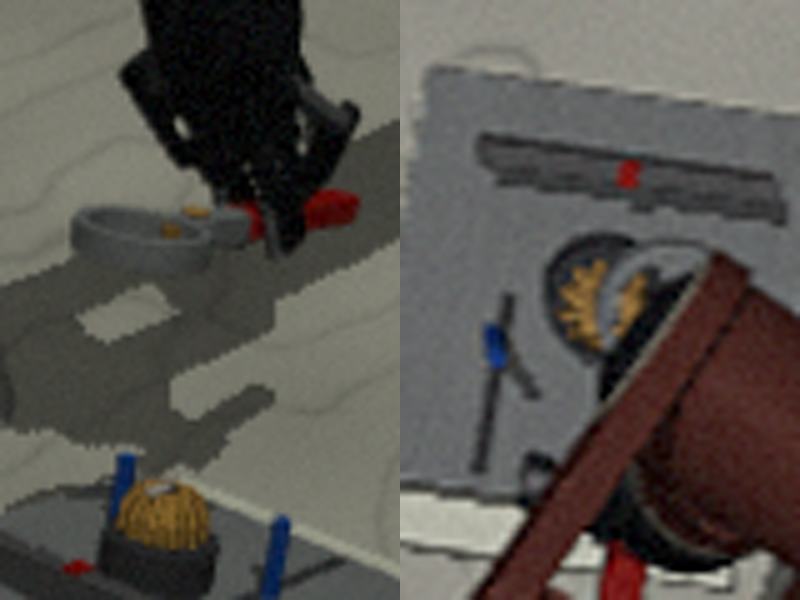

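Wrench is free and held, and the scene crop shows the ring at px about (176,146), patch (187,140) and handle end (217,139). I'll intersect those rays with the hand's mid-plane to get the wrench's pitch in the jaws.

```bash
python3 - <<'E'
from h import *
tp,R=hand();n=R.apply([0,1,0])
for nm,c in(("ring mid",(142,241)),("patch",(197,212)),("red front top",(252,207)),("red end top",(352,192)),("red end mid",(352,207))):
    o,d=ray("scene",(148+c[0]/5-.4,98+c[1]/5-.4));p=o+d*((tp-o)@n/(d@n));print(nm,(R.inv().apply(p-tp)*1e3).round(1),p.round(3))
E
```

```text
ring mid [92.2 -0.  49.7] [ 0.534 -0.237  0.281]
patch [50.6  0.  38.4] [ 0.493 -0.232  0.27 ]
red front top [ 9.9  0.  13.8] [ 0.452 -0.226  0.246]
red end top [-74.    0.  -32.9] [ 0.369 -0.214  0.2  ]
red end mid [-71.9   0.  -41.6] [ 0.371 -0.214  0.191]
```

Wrench pitch in the jaws is 28.5°. To lay it flat I turn the tool −28.5° about its z axis, then carry it to the rest.

Call:
{"op": "apply_moves", "data": {
  "moves": [
    [1,0,0,0,0,0,-4],
    [1,0,0,0,0,0,-7],
    [1,0,0,0,0,0,-7],
    [1,0,0,0,0,0,-7],
    [1,0,0,0,0,0,-3.5],
    [1,0,0,0,0,0,0]
  ]
}}

```text
time: 23.15
tool_pos: [0.4431, -0.2243, 0.23]
tool_rot: [-0.218, -0.134, 0.703, -0.664]
contact_force: [0.5, 0.0, -4.3]
gripper_width: 0.221
```

```bash
python3 -c "
from h import *
print(tool()[0]);goal([.5643,.2039,.25],wframe(-7.5,-28.5),1);s=manip.grab_frame('scene');cv2.imwrite('pics/s12.png',s);line('top')"
```

```text
[ 0.44307827 -0.22425153  0.23004165]
shift now-axes mm [ -52.8  -40.2 -440.5] after-turn axes [ -47.   -48.2 -440.3] turn deg [1.09 0.8  0.47]
```

Call:
{"op": "apply_moves", "data": {
  "moves": [
    [1,-4,-4,-20,1.1,0.8,0.5],
    [1,-4,-4,-36,0,0,0],
    [1,-4,-4,-40,0,0,0],
    [1,-4,-4,-40,0,0,0],
    [1,-4,-4,-40,0,0,0],
    [1,-4,-4,-40,0,0,0],
    [1,-4,-4,-40,0,0,0],
    [1,-4,-4,-40,0,0,0],
    [1,-4,-4,-40,0,0,0],
    [1,-4,-4,-40,0,0,0],
    [1,-4,-4,-40,0,0,0],
    [1,-3,-4,-24,0,0,0],
    [1,0,0,0,0,0,0],
    [1,0,0,0,0,0,0]
  ]
}}

```text
time: 24.65
tool_pos: [0.5642, 0.2026, 0.253]
tool_rot: [-0.217, -0.126, 0.695, -0.674]
contact_force: [0.2, -1.0, -3.8]
gripper_width: 0.223
```

```bash
python3 - <<'E'
from h import *
print(tool()[0],manip.state()["joint_pos"].round(2));goal([.5643,.2039,.09],wframe(-7.5,-28.5),1)
s=manip.grab_frame('scene');t=manip.grab_frame('top')
cr=lambda i,x,y,w,h,W,H:cv2.resize(i[y:y+h,x:x+w],(W,H),interpolation=cv2.INTER_CUBIC)
cv2.imwrite('pics/c12.png',np.hstack([cr(s,290,160,120,180,400,600),cr(t,325,180,33,25,400,300) if 0 else np.vstack([cr(t,320,165,44,33,400,300),cr(t,180,140,60,45,400,300)])]))
line('top')
E
```

```text
[0.56415215 0.20264433 0.25295633] [0.16 0.27 1.42 0.14 1.92 1.88]
shift now-axes mm [-76.8 143.7  -1.8] after-turn axes [-77.7 143.2  -1.3] turn deg [-0.16 -0.12 -0.36]
line top 7.890625 [341.6 194.3] seat [ 7.2 -0.1 25. ] nut est 2.81
```

View pics/c12.png

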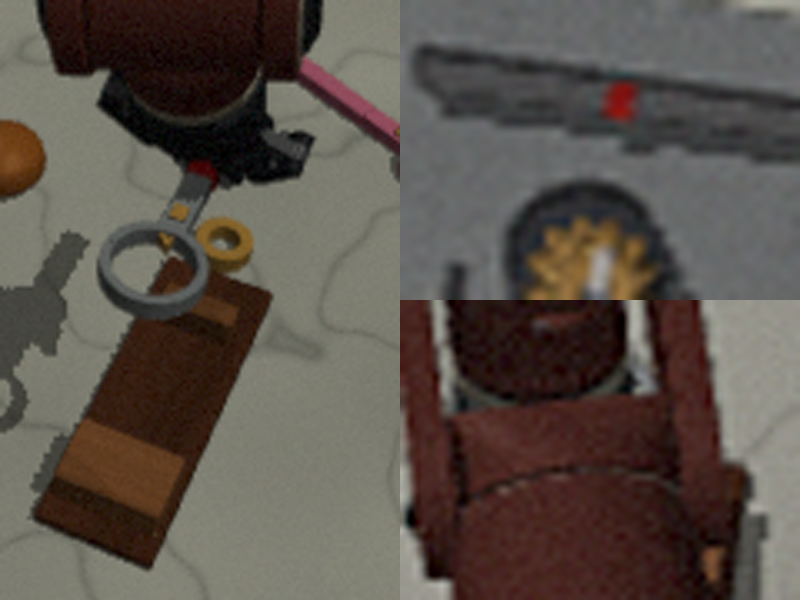

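The nut estimate is 2.81, tight, with the line pointing at the red mark. With the wrench lifted, both blocks of the rest are visible, centred at scene crop (117,470) and (202,306). From these I get the rest's frame and the wrench's attitude.

```bash
python3 - <<'E'
from h import *
f=lambda c:(290+c[0]*.3-.35,160+c[1]*.3-.35)
a=onz("scene",f((117,470)),.04);b=onz("scene",f((202,306)),.04);d=(a-b);L=np.linalg.norm(d);d/=L
print("blocks",a,b,"dist",L,"exp .163 yaw",np.degrees(np.arctan2(d[1],d[0])),"origin",a-.103*d,b+.06*d)
tp,R=hand();n=R.apply([0,1,0])
P=[]
for nm,c in(("ring mid",(153,268)),("patch",(180,211)),("red front",(192,180))):
    o,e=ray("scene",f(c));p=o+e*((tp-o)@n/(e@n));P.append(p);print(nm,p.round(4),"from tcp",(p-tp).round(4))
E
```

```text
blocks [0.67481178 0.18639342 0.04      ] [0.51172181 0.20868374 0.04      ] dist 0.16460618900632193 exp .163 yaw -7.782680260338902 origin [0.57276053 0.20034127 0.04      ] [0.57116913 0.20055878 0.04      ]
ring mid [0.6593 0.1889 0.2447] from tcp [ 0.095  -0.0128 -0.0082]
patch [0.6186 0.1944 0.2558] from tcp [ 0.0544 -0.0073  0.0029]
red front [0.6024 0.1966 0.2683] from tcp [ 0.0381 -0.0051  0.0153]
```

Call:
{"op": "apply_moves", "data": {
  "moves": [
    [1,0,0,0,0,0,2.7],
    [1,0,0,0,0,0,0]
  ]
}}

```text
time: 25.0
tool_pos: [0.5642, 0.2019, 0.2537]
tool_rot: [-0.201, -0.109, 0.698, -0.679]
contact_force: [0.0, 0.3, -3.0]
gripper_width: 0.22
```

```bash
python3 - <<'E'
from h import *
goal([.572,.2004,.09],wframe(-7.8,-25.8),1);goal([.572,.2004,.0505],wframe(-7.8,-25.8),1)
print("down 1mm in tool",tool()[1].inv().apply([0,0,-1]).round(3))
E
```

```text
shift now-axes mm [-7.740e+01  1.445e+02  1.000e-01] after-turn axes [-78.4 143.9   0.5] turn deg [-0.21  0.09 -0.37]
shift now-axes mm [-94.4 180.1  -0. ] after-turn axes [-95.6 179.5   0.5] turn deg [-0.21  0.09 -0.37]
down 1mm in tool [-0.429  0.903 -0.003]
```

Call:
{"op": "apply_moves", "data": {
  "moves": [
    [1,-15.5,29,0,0,0,0],
    [1,-15.5,29,0,0,0,0],
    [1,-15.5,29,0,0,0,0],
    [1,-15.5,29,0,0,0,0],
    [1,-15.5,28.5,0,0,0,0],
    [1,-8.6,18,0,0,0,0],
    [1,-2.1,4.5,0,0,0,0],
    [1,-2.1,4.5,0,0,0,0],
    [1,0,0,0,0,0,0]
  ]
}}

```text
time: 25.9
tool_pos: [0.5729, 0.2014, 0.0603]
tool_rot: [-0.201, -0.109, 0.698, -0.679]
contact_force: [-0.4, -0.1, -3.1]
gripper_width: 0.222
```

```bash
python3 - <<'E'
from h import *
print(manip.state()["contact_force"]);goal([.572,.2004,.0505],wframe(-7.8,-25.8),1)
E
```

```text
[-0.4488235  -0.14356722 -3.14747171]
shift now-axes mm [-3.5  9.2  1. ] after-turn axes [-3.6  9.2  1.1] turn deg [-0.22  0.15 -0.4 ]
```

Call:
{"op": "apply_moves", "data": {
  "moves": [
    [1,-1.7,3.6,0.5,0,0,0],
    [1,-1,2.3,0.5,0,0,0],
    [1,-0.4,0.9,0,0,0,0],
    [1,-0.4,0.9,0,0,0,0],
    [1,0,0,0,0,0,0]
  ]
}}

```text
time: 26.4
tool_pos: [0.5728, 0.2002, 0.0525]
tool_rot: [-0.201, -0.11, 0.698, -0.679]
contact_force: [2.6, -2.9, 5.6]
gripper_width: 0.222
```

```bash
python3 - <<'E'
from h import *
S=manip.state();print(S["contact_force"],tool()[0],tool()[1].inv().apply(S["ft_torque"]))
E
```

```text
[ 2.59093556 -2.91636111  5.55376198] [0.57278944 0.20016818 0.05245172] [ 0.22714966 -0.13939917 -0.42252687]
```

Call:
{"op": "apply_moves", "data": {
  "moves": [
    [1,-0.5,1,0,0,0,0.7],
    [1,-0.4,0.8,0,0,0,0.5],
    [1,0,0,0,0,0,0]
  ]
}}

```text
time: 26.7
tool_pos: [0.5729, 0.2001, 0.0499]
tool_rot: [-0.193, -0.102, 0.699, -0.681]
contact_force: [3.4, -4.4, 4.8]
gripper_width: 0.222
```

```bash
python3 - <<'E'
from h import *
S=manip.state();print(S["contact_force"],tool()[0],tool()[1].inv().apply(S["ft_torque"]))
E
```

```text
[ 3.38482535 -4.36127491  4.80528916] [0.57291848 0.20012991 0.04987892] [ 0.34690567 -0.05490448 -0.09330914]
```

Call:
{"op": "apply_moves", "data": {
  "moves": [
    [0.4,0,0,0,0,0,0],
    [0.2,0,0,0,0,0,0],
    [0,0,0,0,0,0,0],
    [0,0,0,0,0,0,0],
    [0,0,0,0,0,0,0],
    [0,0,-10,0,0,0,0],
    [0,0,-25,0,0,0,0],
    [0,0,-40,0,0,0,0],
    [0,0,-40,0,0,0,0],
    [0,10,-40,0,0,0,0],
    [0,0,0,30,0,0,0],
    [0,0,0,40,0,0,0],
    [0,0,0,40,0,0,0],
    [0,0,0,40,0,0,0],
    [0,0,0,40,0,0,0],
    [0,0,0,0,0,0,0]
  ]
}}

```text
time: 28.3
tool_pos: [0.6011, 0.001, 0.1957]
tool_rot: [-0.196, -0.1, 0.698, -0.681]
contact_force: [1.1, 1.5, -0.2]
gripper_width: 0.5
```

```bash
python3 - <<'E'
from h import *
print(manip.state()["contact_force"],tool()[0])
s=manip.grab_frame("scene");t=manip.grab_frame("top");cv2.imwrite("pics/sF.png",s);cv2.imwrite("pics/tF.png",t)
O=np.array([.572,.2004,0]);W=wframe(-7.8)
def big(m,i,x,y,w,h):
    k,l,st,ce=cv2.connectedComponentsWithStats(m[y:y+h,x:x+w].astype(np.uint8));j=1+np.argmax(st[1:,4]);v,u=np.nonzero(l==j);return cv2.minAreaRect(np.c_[u+x,v+y].astype(np.float32)),st[j][4]
for n,i,bx in(("top",t,(190,155,60,95)),("scene",s,(300,230,80,100))):
    H=i.astype(int);m=(H[...,2]>90)&(H[...,1]<45)&(H[...,0]<45)
    r,a=big(m,i,*bx);print(n,"red",a);q=np.array([onz(n,p,.056) for p in cv2.boxPoints(r)]);print((W.inv().apply(q-O)*1e3).round(0).tolist())
H=cv2.cvtColor(t,cv2.COLOR_BGR2HSV);B=(H[...,1]<60)&(H[...,2]>85)
def patch(i,x,y,w,h):
    H=cv2.cvtColor(i[y:y+h,x:x+w],cv2.COLOR_BGR2HSV);m=(abs(H[...,0].astype(int)-18)<8)&(H[...,1]>110)&(H[...,2]>90)
    k,l,st,ce=cv2.connectedComponentsWithStats(m.astype(np.uint8));return [(ce[j]+[x,y]) for j in range(1,k) if st[j][4]>3]
A=patch(s,310,255,50,45);C=patch(t,203,165,28,25);print(A,C)
for a in A:
  for c in C:
    p,g=tri(a,c);print((W.inv().apply(p-O)*1e3).round(1),round(g*1e3,1))
line("top")
# bystanders: changed pixels against the first pictures
for n,i in(("scene",s),("top",t)):
    d=cv2.absdiff(cv2.GaussianBlur(i,(5,5),0),cv2.GaussianBlur(cv2.imread(f"pics/{n}0.png"),(5,5),0)).max(2)>40
    k,l,st,ce=cv2.connectedComponentsWithStats(d.astype(np.uint8));print(n,"changed",[st[j].tolist() for j in range(1,k) if st[j][4]>15])
E
```

```text
[ 1.08987249  1.49168833 -0.24772711] [0.60111214 0.00099335 0.1957127 ]
top red 150
[[-82.0, 10.0, 56.0], [19.0, 9.0, 56.0], [18.0, -11.0, 56.0], [-83.0, -10.0, 56.0]]
scene red 241
[[23.0, -9.0, 56.0], [-80.0, -11.0, 56.0], [-78.0, 7.0, 56.0], [24.0, 8.0, 56.0]]
[array([331.82352941, 282.82352941]), array([314.71428571, 287.14285714]), array([328.28571429, 290.28571429]), array([323.01818182, 296.24545455]), array([341.25  , 297.8125])] [array([207.55555556, 175.07407407]), array([217.68224299, 171.97196262]), array([225.25, 180.25]), array([215.4, 182.2])]
[78.3 14.8 89.2] 22.3
[87.  -1.4 91.3] 13.9
[ 66.4 -17.4  55.5] 33.7
[60.5 -0.9 56.1] 1.5
[89.6 -0.6 76.3] 61.2
[ 97.8 -17.   75.5] 24.6
[ 77.2 -33.9  36.9] 6.3
[ 71.8 -17.1  40.6] 41.8
[84.9 15.  67.5] 30.0
[93.6 -1.5 69.2] 6.7
[ 72.9 -17.8  31.5] 26.6
[67.  -1.  32.7] 9.2
[91.6 12.6 49.8] 42.0
[100.2  -4.1  50.5] 4.7
[ 79.5 -20.8  11. ] 14.8
[73.6 -3.7 13.2] 21.4
[84.1 32.5 48.2] 0.2
[93.3 15.7 52.4] 37.3
[72.6 -0.1 14.9] 58.8
[66.2 17.  13.6] 22.6
line top 7.890625 [341.5 194.4] seat [ 7.1 -0.  25. ] nut est 2.8
scene changed [[268, 0, 41, 51, 684], [309, 0, 15, 38, 335], [101, 17, 36, 39, 867], [140, 37, 5, 4, 17], [185, 53, 124, 172, 10464], [377, 56, 31, 16, 353], [386, 75, 23, 19, 190], [318, 82, 24, 11, 61], [293, 88, 15, 32, 212], [348, 90, 59, 23, 683], [106, 98, 112, 23, 1666], [346, 99, 3, 22, 51], [353, 130, 15, 20, 149], [272, 145, 39, 25, 735], [196, 232, 26, 36, 274], [212, 242, 33, 17, 265], [329, 242, 26, 56, 397], [356, 244, 5, 6, 21], [312, 287, 13, 23, 92], [331, 288, 10, 17, 49]]
top changed [[153, 103, 157, 300, 14469], [220, 164, 6, 14, 31], [207, 169, 9, 11, 29], [205, 180, 14, 44, 278], [316, 226, 41, 98, 2681], [261, 244, 17, 15, 199], [511, 291, 12, 4, 23], [254, 293, 300, 127, 14323], [275, 295, 53, 53, 1745], [319, 343, 10, 5, 34], [284, 345, 3, 9, 19], [248, 359, 23, 4, 41]]
```

```bash
python3 -c "
from plant import manip
print(manip.job_done(),manip.state()['time'])"
```

```text
the job is handed in; nothing more can be done
the job is handed in; nothing more can be done
```

The nut is tight, the wrench is back on its rest and released, and the job is handed in at about 28.5 s; no verdict was reported.

**What I did:** I took the red wrench from its rest, pushed its ring over the slicer nut and drove the nut in three clockwise strokes. Then I lifted the wrench off and laid it back.

**Final checks:**
- **Nut:** its white line reads about 2.80 rad and points at the red mark. The force jumped to about 28 N when it reached the stop.
- **Wrench:** the handle is within about 3 mm of its place along the rest and 1 mm across, in line with it. The brass patch is face up at 56 mm, as expected for lying flat.
- **Gripper:** it is about 20 cm clear of the wrench, and the remaining force reading of 1–2 N is noise.

**What went wrong or disagreed:**
- **Slipping grip:** the handle slipped in the jaws by about 28°, because I first pushed it down too low and tilted the ring. I re-levelled it during the job and allowed for the slip when laying it back.
- **Ring seating:** the ring's height first read 3–4 mm too high. The slicer's boss showed the same offset in that view, so I judged the ring fully seated when level. During later strokes its far edge stood about 2–3 mm up.
- **Wrong-way swing:** I made one small sideways push the wrong way, about 16 N, which did not turn the nut.
- **Bystanders:** I only compared the pictures with the first ones. The changes looked like the arm, its shadow and the wrench, but the arm or its shadow lay over the area around the roll, so that one is less certain.

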